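Shingle the test cassettes for imaging

ROBOT

A 6-joint arm with a two-finger parallel gripper is mounted at the origin on the work surface. World frame = base frame: x ahead of the robot, y to its left, z up, the work surface at z = 0. Lengths are in mm, angles in rad, forces in N, time in s.
With the tool pointing down it reaches from about 350 to 875 mm from the base axis. Payload 4.2 kg.
Tool frame: the origin (TCP) lies at the very end of the fingers, on their centre line; the grasp point (between the pads) lies 19 mm behind it; z points along the fingers, y is the direction in which the jaws open and shut (so a half turn about z gives the same grasp; the last joint's range is limited). The gripper opens to 85 mm and grips with 20 to 120 N. Pads are 22 mm wide; open, the fingers measure 114 mm over their backs; the gripper's body (76 mm by 85 mm) begins 54 mm behind the grasp point. The pads swing forward as they close: fully open they stand 13 mm farther back than shut.
Start: joints at [1.609, 0.385, 0.008, 0, -1.194, -0.259], TCP at [136.85, 609.812, 206.912] pointing down, gripper open.
Joint ranges: [-3.14, 3.14], [-1.21, 2.06], [-1.07, 1.41], [-3.16, 2.05], [-2.99, -0.16], [-3.1, 3.1]. Speed limits (rad/s): [2.79, 2.79, 3.14, 3.14, 3.14, 3.14].

INTERFACE

Orientations are given as a unit quaternion [x, y, z, w].
In Python, from bench import read_state, get_image, camera_params, job_done gives the robot as it stands.
- The arm moves only by the tool send_rows, never from a script. Its arguments are lists of equal length, an entry for each row: "translation": the shift along the tool's x, y, z in m, a list of three; "yaw": the turn about the tool's z in degrees; "fingers": the closure in counts, from 0 (fully open) to 255 (shut). A call has 1 to 12 rows; each row is the pose to reach, as a shift and turn from the pose measured when the call began, along the tool's axes at that moment; what a row does not reach only later rows make up. A row lasts 1/10 s, in which the tool goes at most 50 mm and 8.59 degrees, less where a joint would pass 70% of its speed; a pose out of reach is approached as far as the arm can. A call with a gripper value outside its range is refused whole. The fingers move at their own pace and stop on an object; the grip force is fixed at half the most. Time passes only in rows, so rows that repeat a pose let the fingers close. It gives the time, the measured TCP pose, the force and the opening at its end, in the units of the state.
- read_state(): the state, without advancing time (a new reading comes with each control period).
- get_image(name): name is "scene" or "side" or "wrist"; returns the picture (480x640x3 uint8, blue, green, red); there is no depth.
- camera_params(name): a dict with "mtx" (3x3 intrinsics, pixels), "rvec" (rotation vector, rad) and "tvec" (3), from world to camera coordinates, as OpenCV has them; the wrist camera has in their place "tool_from_camera" (4x4, takes a point from camera to tool coordinates, whose origin is the TCP and whose axes are the flange's). Camera axes: x right, y down, z forward; pixel columns grow to the right and rows downward; lengths in mm; the calibration is good to about 2 mm. A picture is of the moment at which its call begins: read the wrist's pose just before it. camera_params takes no time and is no camera call.
- job_done(): hands the job in, once; it reports no verdict.
The state is a dict: "clock": time; "joints": joint angles; "joint_vel": joint speeds; "joint_efforts": joint torques, N m; "position": TCP position; "ee_rot": TCP orientation; "contact_force": force on the tool from outside, world axes, zero at the start; "wrist_torque": the same for the moment, N m; "gripper_width": finger opening in mm.
Only numpy, scipy, OpenCV 4.12 (cv2) and the standard library are available. Lean on these libraries where they do the work, as an engineer would, in place of code of your own. Each camera call takes 0.05 s, during which the arm holds its last target.

TASK

Clear the bench after the assay: lay the good cassettes (yellow well ends) face up along the imaging tray like roof shingles, windows towards the blue stop, the first lying flat close to the stop and each next one resting on the well end of the one before, overlapping it by about a third of its length, straight and in line on the white lane. Put the spoilt cassettes (red well ends) in the red bin and the reagent vials in the blue bin. When everything is in its place, press the green start button right down and let it go, leaving all in place and the other things on the bench undisturbed.

Things in the scene. Friction and masses are not known exactly. Their poses are not given: they have to be found in the camera images.
- good1_c (a point): good test cassette, may be absent (None): white flat plastic, 30 (its x) x 76 (its y) x 7 mm (its z, up), 20 to 40 g, dark result window in its +y half, the last 24 mm at its -y end yellow round the sample well. Point: its centre, half-way up
- good2_c (a point): good test cassette, may be absent (None): white flat plastic, 30 (its x) x 76 (its y) x 7 mm (its z, up), 20 to 40 g, dark result window in its +y half, the last 24 mm at its -y end yellow round the sample well. Point: its centre, half-way up
- good3_c (a point): good test cassette, may be absent (None): white flat plastic, 30 (its x) x 76 (its y) x 7 mm (its z, up), 20 to 40 g, dark result window in its +y half, the last 24 mm at its -y end yellow round the sample well. Point: its centre, half-way up
- good4_c (a point): good test cassette, may be absent (None): white flat plastic, 30 (its x) x 76 (its y) x 7 mm (its z, up), 20 to 40 g, dark result window in its +y half, the last 24 mm at its -y end yellow round the sample well. Point: its centre, half-way up
- good5_c (a point): good test cassette, may be absent (None): white flat plastic, 30 (its x) x 76 (its y) x 7 mm (its z, up), 20 to 40 g, dark result window in its +y half, the last 24 mm at its -y end yellow round the sample well. Point: its centre, half-way up
- spoilt1_c (a point): spoilt test cassette, may be absent: same shape, size and axes as a good one but with a red well end. Point: its centre, half-way up
- spoilt2_c (a point): spoilt test cassette, may be absent: same shape, size and axes as a good one but with a red well end. Point: its centre, half-way up
- vial1_c (a point): small square reagent vial lying on its side, may be absent: amber body 24 (x) x 44 (y) x 24 mm (z, up) with a 20 mm wide, 16 mm long blue cap on its +y end, about 50 g; 60 mm long in all. Point: the middle of its length and width, 12 mm up; take it there across its 24 mm width
- vial2_c (a point): small square reagent vial lying on its side, may be absent: amber body 24 (x) x 44 (y) x 24 mm (z, up) with a 20 mm wide, 16 mm long blue cap on its +y end, about 50 g; 60 mm long in all. Point: the middle of its length and width, 12 mm up; take it there across its 24 mm width
- tray: fixed imaging tray: grey plate 100 (x) x 332 (y) x 4 mm thick with a white lane 34 mm wide along its middle; a blue stop, 14 mm thick and 22 mm high over the bench, across its +y end (inner face at y = +160 mm) and a 10 mm lip across its -y end (inner face at y = -160 mm); no walls along the long sides. Origin: underside centre; y runs along the tray to the blue stop, z up, plate top at z = 4 mm
- tray_head (a point): middle of the foot of the blue stop's inner face, on the plate top
- red_bin: fixed open red bin, outside 150 (x) x 130 (y) x 45 mm high, walls and floor 4 mm. Origin: underside centre
- blue_bin: fixed open blue bin, outside 150 (x) x 130 (y) x 45 mm high, walls and floor 4 mm. Origin: underside centre
- start_top (a point): centre of the top of the green start button, 32 mm across, on its grey housing on the bench; it is pressed straight down
- start (a joint): travel of the start button in m: 0 released, 0.008 fully down; spring, about 5 N when fully down; it comes back up by itself
- microplate: bystander, leave where it is: microplate with yellow wells, 85 x 127 x 14 mm high. Origin: underside centre
- tip_box: bystander, leave where it is: grey box of yellow pipette tips, 65 x 120 x 35 mm high. Origin: underside centre
- buffer_bottle: bystander, leave where it is: white buffer bottle with blue cap, 66 mm across, 130 mm high. Origin: underside centre

How it is judged:
By the outcome, as a careful person would: the job done as asked, in the order asked, and still so for the second after the job is handed in, with the robot touching nothing.
Of good1, good2, good3, good4, good5 only 4 to 5 are there at a start; the rules pass over those that are not, and their reading is None.
Of spoilt1, spoilt2 only 1 to 2 are there at a start; the rules pass over those that are not, and their reading is None.
Of vial1, vial2 only 1 to 2 are there at a start; the rules pass over those that are not, and their reading is None.
At some moment in a run one of good1, good2, good3, good4, good5, spoilt1, spoilt2, vial1, vial2 may be knocked a few centimetres aside while the robot is not near it.
It also fails if it takes over 210 s, if anything falls off the work surface, if the arm or the gripper's body presses on something with over 40 N, if the wrist force passes 120 N, or if a joint passes its speed limit or range.

## Working session

There is one attempt and no reset: what is moved stays moved. The work goes in short steps, Python scripts to look and compute and a tool call to move; the robot and the scene stay as the last step left them, time stands still between calls to the robot, and variables do not carry over. Pictures are saved under pics/ and viewed, and the job is handed in when it is done.

Besides the shell and the picture viewer there is one more tool, called after "Emit:" as name(argument=value, ...) on one line, values as JSON. send_rows: Moves the arm, as the interface text tells. Its arguments: {"type":"object","properties":{"translation":{"type":"array","items":{"type":"array","items":{"type":"number"}}},"yaw":{"type":"array","items":{"type":"number"}},"fingers":{"type":"array","items":{"type":"number"}}},"required":["translation","yaw","fingers"]}

```bash
ls; mkdir -p pics; python3 - <<'E'
from bench import *
import cv2
s=read_state();print(s)
for n in("scene","side","wrist"):
    cv2.imwrite(f"pics/{n}0.png",get_image(n)); print(n,camera_params(n))
E
```

```text
pics
{'clock': 0.0, 'joints': array([ 1.60859363e+00,  3.85535567e-01,  6.62915170e-03, -5.01525819e-04,
       -1.19400238e+00, -2.58570894e-01]), 'joint_vel': array([-0.00044269, -0.00154652, -0.00108012,  0.00148116, -0.00016716,
       -0.00054548]), 'joint_efforts': array([ 2.93093790e-04, -3.92289519e+01,  1.88406801e+01,  4.18655276e+00,
       -4.56334732e-03,  4.73664926e-06]), 'position': array([136.72652644, 609.20704665, 205.83523986]), 'ee_rot': array([ 9.93902785e-01, -1.10254636e-01, -7.45746024e-05,  1.07907193e-03]), 'contact_force': array([-0.1679703 , -0.61073329,  0.53820446]), 'wrist_torque': array([ 0.0148279 ,  0.00565328, -0.04217357]), 'gripper_width': 85.18935150304891}
scene {'mtx': array([[534.38675905,   0.        , 315.29569982],
       [  0.        , 534.38675905, 236.94249586],
       [  0.        ,   0.        ,   1.        ]]), 'rvec': array([ 1.35130912,  2.46997479, -0.68469543]), 'tvec': array([ 414.63575969, -360.03842929, 1706.29638966])}
side {'mtx': array([[444.3199472 ,   0.        , 319.33084686],
       [  0.        , 444.3199472 , 241.79772728],
       [  0.        ,   0.        ,   1.        ]]), 'rvec': array([ 2.41900033, -0.58709652,  0.1925271 ]), 'tvec': array([-608.93141864,  170.03813204,  988.40603054])}
wrist {'mtx': array([[366.03902915,   0.        , 317.73709664],
       [  0.        , 366.03902915, 238.82861164],
       [  0.        ,   0.        ,   1.        ]]), 'tool_from_camera': array([[ 1.08456842e-04, -9.55905369e-01, -2.93674843e-01,
         7.49544635e+01],
       [ 9.99999957e-01,  2.35586242e-05,  2.92626434e-04,
         1.69048433e+00],
       [-2.72804605e-04, -2.93674862e-01,  9.55905331e-01,
        -1.66929078e+02],
       [ 0.00000000e+00,  0.00000000e+00,  0.00000000e+00,
         1.00000000e+00]])}
```

View pics/scene0.png

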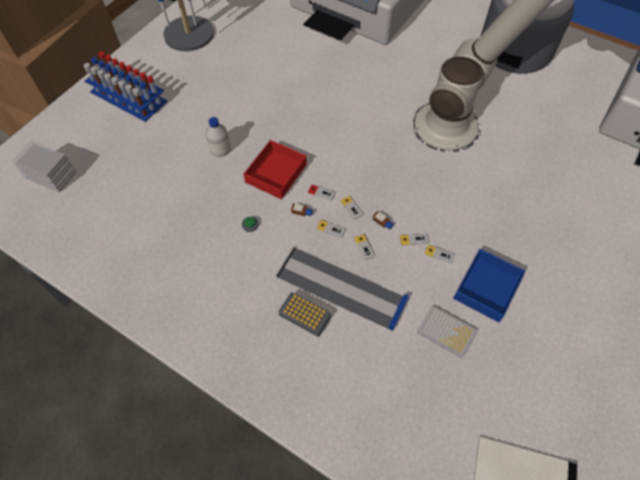

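View pics/side0.png

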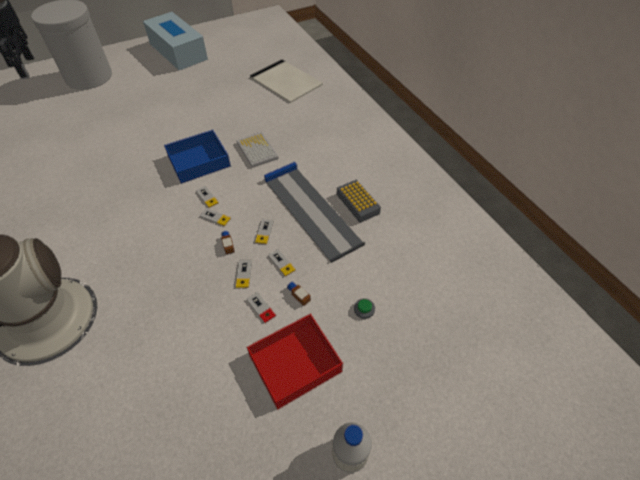

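View pics/wrist0.png

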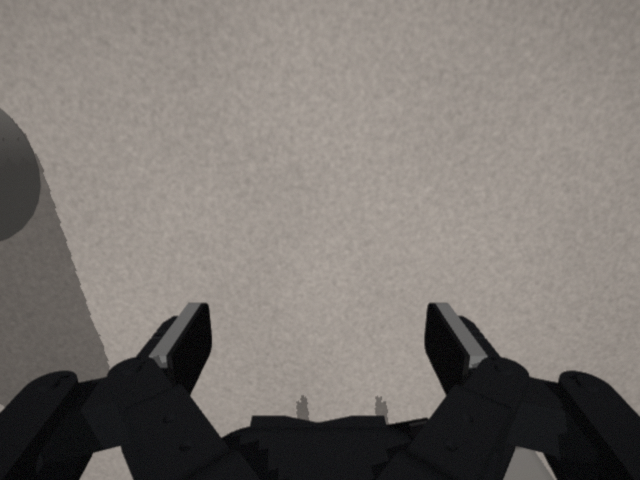

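The scene shows 5 good cassettes, at about (352,207), (331,228), (365,246), (414,239) and (440,254). There is one spoilt cassette (322,191) and two vials, (302,209) and (383,219). The tray runs from (290,262) to its stop at (400,310), and the button is at (250,224). The side view agrees.

```bash
cat > h.py <<'E'
import numpy as np, cv2
from bench import *
from scipy.spatial.transform import Rotation as R
def ray(name,uv,st=None):
    p=camera_params(name); K=p["mtx"]
    d=np.c_[(np.atleast_2d(uv)-K[[0,1],[2,2]])/K[[0,1],[0,1]],np.ones(len(np.atleast_2d(uv)))]
    if name=="wrist":
        T=p["tool_from_camera"]; Rt=R.from_quat(st["ee_rot"]).as_matrix()
        Rw=Rt@T[:3,:3]; o=Rt@T[:3,3]+st["position"]
    else:
        Rc=cv2.Rodrigues(p["rvec"])[0]; Rw=Rc.T; o=-Rc.T@p["tvec"]
    return o,d@Rw.T
def w(name,uv,z,st=None):
    o,d=ray(name,uv,st); t=(z-o[2])/d[:,2]; return (o+d*t[:,None])
def proj(name,P,st=None):
    p=camera_params(name);K=p["mtx"];P=np.atleast_2d(P).astype(float)
    if name=="wrist":
        T=p["tool_from_camera"]; Rt=R.from_quat(st["ee_rot"]).as_matrix()
        Rw=Rt@T[:3,:3]; o=Rt@T[:3,3]+st["position"]; c=(P-o)@Rw
    else: c=P@cv2.Rodrigues(p["rvec"])[0].T+p["tvec"]
    return c[:,:2]/c[:,2:]*K[[0,1],[0,1]]+K[[0,1],[2,2]]
def rectify(name,img,x0,x1,y0,y1,z,s,st=None):
    # top view: columns = -y (left = +y), rows = -x ; s px/mm
    W=int((y1-y0)*s);H=int((x1-x0)*s)
    c=np.array([[x1,y1,z],[x1,y0,z],[x0,y0,z],[x0,y1,z]],float)
    M=cv2.getPerspectiveTransform(np.float32(proj(name,c,st)),np.float32([[0,0],[W,0],[W,H],[0,H]]))
    return cv2.warpPerspective(img,M,(W,H),flags=cv2.INTER_CUBIC)
def yaw(st):
    X=R.from_quat(st["ee_rot"]).as_matrix(); return np.degrees(np.arctan2(X[1,0],X[0,0]))
E
python3 - <<'E'
from h import *
sc=cv2.imread("pics/scene0.png");sd=cv2.imread("pics/side0.png")
for n,uv in dict(redb=(276,168),btn=(250,223),bb=(490,283),tray=(344,286),t1=(290,262),t2=(398,310),v1=(302,209),v2=(383,219)).items(): print(n,w("scene",uv,7)[0].round())
for n,uv in dict(redb=(295,360),btn=(364,306),bb=(197,155),v1=(298,293),v2=(228,242)).items(): print(n,w("side",uv,7)[0].round())
print(yaw(read_state()))
E
```

```text
redb [ 438. -352.    7.]
btn [ 638. -302.    7.]
bb [449. 345.   7.]
tray [664.  25.   7.]
t1 [ 681. -136.    7.]
t2 [647. 177.   7.]
v1 [ 519. -204.    7.]
v2 [425.   9.   7.]
redb [ 451. -346.    7.]
btn [ 642. -302.    7.]
bb [464. 361.   7.]
v1 [ 525. -203.    7.]
v2 [434.  11.   7.]
-12.662015710691213
```

```bash
python3 - <<'E'
from h import *
for n in("scene","side"):
    im=cv2.imread(f"pics/{n}0.png")
    r=rectify(n,im,370,720,-260,260,7,1.5)
    for x in range(400,720,50): cv2.putText(r,str(x),(0,int((720-x)*1.5)),0,.4,(0,0,0)); cv2.line(r,(0,int((720-x)*1.5)),(780,int((720-x)*1.5)),(0,255,0),1)
    for y in range(-250,260,50): cv2.putText(r,str(y),(int((260-y)*1.5),10),0,.4,(0,0,0)); cv2.line(r,(int((260-y)*1.5),0),(int((260-y)*1.5),540),(0,255,0),1)
    cv2.imwrite(f"pics/r_{n}.png",r)
E
```

```text
(no output)
```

View pics/r_scene.png

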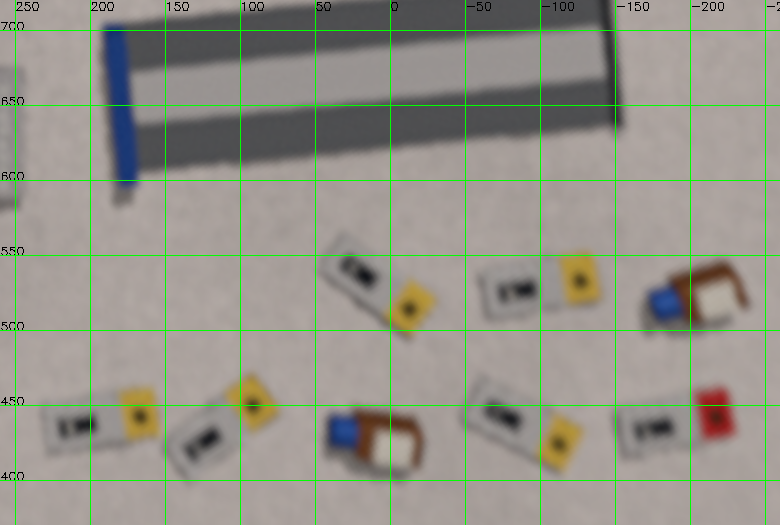

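View pics/r_side.png

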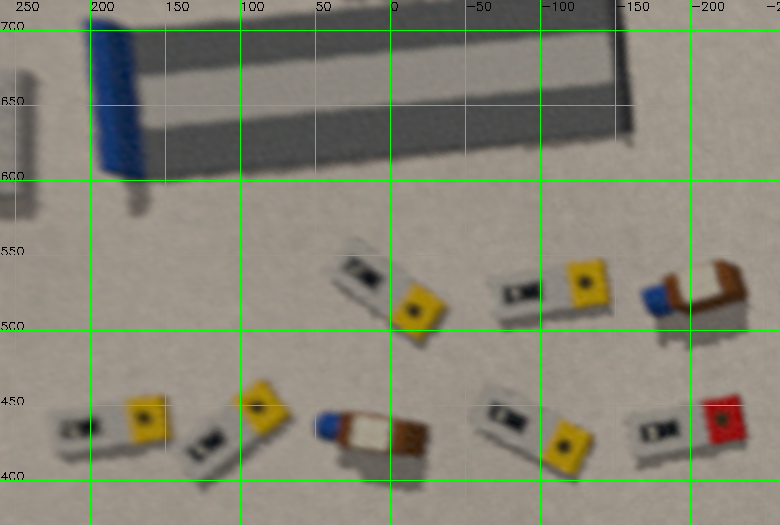

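```bash
cat >> h.py <<'E'
def go(*targets):
    """targets (x,y,z,yaw_world); prints shift in tool axes (m) and yaw (deg about tool z, z down)"""
    st=read_state(); Rt=R.from_quat(st["ee_rot"]).as_matrix()
    print("pos",st["position"].round(1),"yaw",yaw(st).round(1),"t",round(st["clock"],2),"w",st["gripper_width"].round(1),"F",st["contact_force"].round(1),"j6",st["joints"][5].round(2))
    for t in targets:
        d=Rt.T@(np.array(t[:3])-st["position"])/1000
        a=-(t[3]-yaw(st)); a=(a+180)%360-180
        print([float(v) for v in d.round(4)],round(float(a),1))
E
python3 -c "
from h import *
go((470,-100,300,-90))"
```

```text
Traceback (most recent call last):
  File "h.py", line 33, in go
    print("pos",st["position"].round(1),"yaw",yaw(st).round(1),"t",round(st["clock"],2),"w",st["gripper_width"].round(1),"F",st["contact_force"].round(1),"j6",st["joints"][5].round(2))
                                                                                            ^^^^^^^^^^^^^^^^^^^^^^^^^
AttributeError: 'float' object has no attribute 'round'
```

```bash
sed -i 's/st\["gripper_width"\].round(1)/round(st["gripper_width"],1)/; s/yaw(st).round(1)/round(float(yaw(st)),1)/; s/st\["joints"\]\[5\].round(2)/round(float(st["joints"][5]),2)/' h.py; python3 -c "
from h import *
go((470,-20,300,-90))"
```

```text
pos [136.8 609.4 206.1] yaw -12.7 t 0.15 w 85.6 F [ 0.3  0.4 -0.4] j6 -0.26
[0.4631, 0.5412, -0.093] 77.3
```

Emit:
send_rows(translation=[[0.463,0.541,-0.094],[0.463,0.541,-0.094],[0.463,0.541,-0.094],[0.463,0.541,-0.094],[0.463,0.541,-0.094],[0.463,0.541,-0.094],[0.463,0.541,-0.094],[0.463,0.541,-0.094],[0.463,0.541,-0.094],[0.463,0.541,-0.094],[0.463,0.541,-0.094],[0.463,0.541,-0.094]], yaw=[77,77,77,77,77,77,77,77,77,77,77,77], fingers=[0,0,0,0,0,0,0,0,0,0,0,0])

```text
clock: 1.35
position: [415.3, 82.1, 286.0]
ee_rot: [0.709, -0.705, 0.001, 0.0]
contact_force: [1.9, 0.5, 0.4]
gripper_width: 85.3
```

```bash
python3 -c "
from h import *
go((470,-20,300,-90))"
```

```text
pos [415.3  82.1 286. ] yaw -89.6 t 1.35 w 85.3 F [1.9 0.5 0.4] j6 -0.58
[0.1024, -0.054, -0.0139] 0.4
```

Emit:
send_rows(translation=[[0.102,-0.054,-0.014],[0.102,-0.054,-0.014],[0.102,-0.054,-0.014],[0.102,-0.054,-0.014],[0.102,-0.054,-0.014]], yaw=[0,0,0,0,0], fingers=[0,0,0,0,0])

```text
clock: 1.85
position: [469.6, -19.8, 299.6]
ee_rot: [0.709, -0.705, 0.0, 0.001]
contact_force: [0.3, 0.1, 0.4]
gripper_width: 85.3
```

```bash
cat >> h.py <<'E'
def snap(name,fn):
    st=read_state(); im=get_image(name); cv2.imwrite(f"pics/{fn}.png",im); np.save(f"pics/{fn}.npy",np.r_[st["position"],st["ee_rot"]]); return st,im
def grid(r,x0,x1,y0,y1,s,step=50):
    for x in range(int(np.ceil(x0/step))*step,int(x1),step): cv2.putText(r,str(x),(0,int((x1-x)*s)),0,.4,(0,0,0)); cv2.line(r,(0,int((x1-x)*s)),(r.shape[1],int((x1-x)*s)),(0,255,0),1)
    for y in range(int(np.ceil(y0/step))*step,int(y1),step): cv2.putText(r,str(y),(int((y1-y)*s),10),0,.4,(0,0,0)); cv2.line(r,(int((y1-y)*s),0),(int((y1-y)*s),r.shape[0]),(0,255,0),1)
    return r
E
python3 -c "
from h import *
st,im=snap('wrist','w1'); go()
a=(370,730,-260,260);cv2.imwrite('pics/r_w1.png',grid(rectify('wrist',im,*a,7,1.5,st),*a,1.5))"
```

```text
pos [469.4 -19.2 299.7] yaw -89.6 t 1.9 w 85.4 F [-0.1  0.9  0.4] j6 -0.3
```

View pics/w1.png

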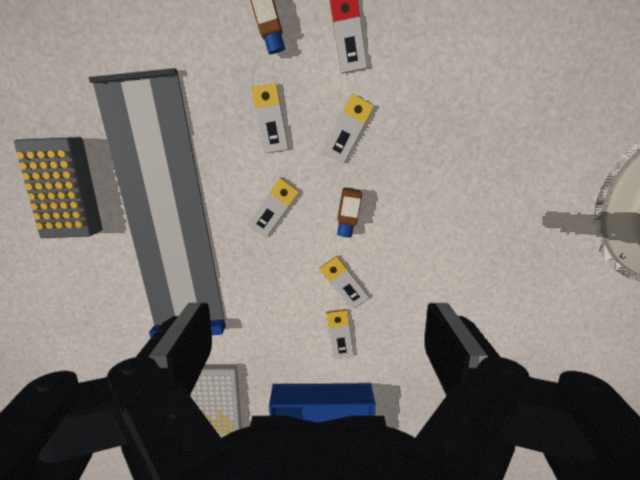

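View pics/r_w1.png

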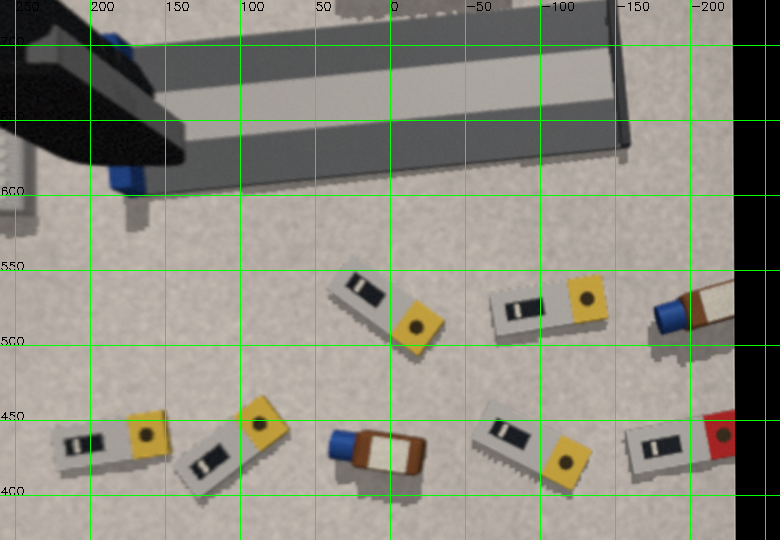

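```bash
cat >> h.py <<'E'
def cass(im,st,a=(370,560,-260,260),s=3.,z=7,cam="wrist",mina=350,maxa=1000):
    r=rectify(cam,im,*a,z,s,st); hsv=cv2.cvtColor(r,cv2.COLOR_BGR2HSV); out=[]
    for nm,(lo,hi) in dict(yellow=((18,110,70),(32,255,255)),red=((0,140,70),(6,255,255))).items():
        m=cv2.inRange(hsv,lo,hi); m=cv2.morphologyEx(m,cv2.MORPH_CLOSE,np.ones((int(9*s),)*2))
        m=cv2.morphologyEx(m,cv2.MORPH_OPEN,np.ones((int(4*s),)*2))
        for c in cv2.findContours(m,cv2.RETR_EXTERNAL,cv2.CHAIN_APPROX_NONE)[0]:
            ar=cv2.contourArea(c)/s/s
            if not mina<ar<maxa: continue
            bx=cv2.boxPoints(cv2.minAreaRect(c)); P=np.c_[a[1]-bx[:,1]/s,a[3]-bx[:,0]/s]
            e=[P[1]-P[0],P[2]-P[1]]; L=[np.linalg.norm(v) for v in e]; i=int(np.argmin(L)); d=e[i]/L[i]; ce=P.mean(0)
            # white/dark body side: sample at +-35 along d
            def dark(q):
                v=[]
                for k in np.linspace(24,50,14):
                    u=q*k+ce; px=int((a[3]-u[1])*s); py=int((a[1]-u[0])*s)
                    if 0<=py<r.shape[0] and 0<=px<r.shape[1]: v.append(r[py,px].max())
                return min(v) if v else 255
            if dark(-d)<dark(d): d=-d
            out.append((nm,(ce+26*d).round(1).tolist(),round(float(np.degrees(np.arctan2(d[1],d[0]))),1),[round(float(l),1) for l in sorted(L)],ce.round(1).tolist()))
    return out
E
python3 - <<'E'
from h import *
v=np.load("pics/w1.npy"); st=dict(position=v[:3],ee_rot=v[3:]); im=cv2.imread("pics/w1.png")
for o in cass(im,st): print(o)
for o in cass(cv2.imread("pics/scene0.png"),None,cam="scene"): print("scene",o)
for o in cass(cv2.imread("pics/side0.png"),None,cam="side"): print("side",o)
# lane
a=(560,760,-200,200);s=3
r=rectify("wrist",im,*a,4,s,st);g=cv2.cvtColor(r,cv2.COLOR_BGR2GRAY).astype(float)
E1=[];E2=[]
for y in range(-130,120,5):
    c=g[:,int((200-y)*s)]; d=np.gradient(cv2.GaussianBlur(c[:,None],(1,5),0)[:,0]); x=760-np.arange(len(c))/s
    # lane: rising (dark->bright) near top edge when row increases
    xc=672+ (-y)*0.09
    k=(abs(x-xc)<35)
    E1.append((y,x[k][np.argmax(d[k])])); E2.append((y,x[k][np.argmin(d[k])]))
for E_ in(E1,E2):
    E_=np.array(E_); p=np.polyfit(E_[:,0],E_[:,1],1); q=E_[:,1]-np.polyval(p,E_[:,0]); k=abs(q)<2; p=np.polyfit(E_[k,0],E_[k,1],1);print(p,k.sum(),np.degrees(np.arctan(p[0])))
E
```

```text
('yellow', [433.0, -94.69999694824219], 63.4, [23.4, 30.1], [421.3999938964844, -117.9000015258789])
('yellow', [436.1000061035156, 186.10000610351562], 98.9, [25.8, 30.1], [440.1000061035156, 160.39999389648438])
('yellow', [432.0, 106.0999984741211], 127.3, [24.9, 30.7], [447.79998779296875, 85.4000015258789])
('yellow', [526.5, 2.5999999046325684], 53.8, [24.2, 30.1], [511.1000061035156, -18.399999618530273])
('yellow', [526.0999755859375, -106.19999694824219], 99.7, [23.0, 30.4], [530.5, -131.89999389648438])
('red', [444.29998779296875, -247.60000610351562], -80.5, [21.0, 29.8], [440.0, -222.0])
scene ('yellow', [435.70001220703125, -89.69999694824219], 64.2, [19.9, 30.9], [424.3999938964844, -113.19999694824219])
scene ('yellow', [440.0, 192.1999969482422], 99.8, [21.8, 31.2], [444.3999938964844, 166.60000610351562])
scene ('yellow', [436.0, 112.5], 126.9, [22.8, 30.5], [451.6000061035156, 91.69999694824219])
scene ('yellow', [529.5, 7.5], 54.0, [20.7, 30.5], [514.2000122070312, -13.5])
scene ('yellow', [530.2000122070312, -101.4000015258789], 99.3, [21.5, 31.6], [534.400024414
[... 201 characters left out ...]
.29998779296875, -118.69999694824219])
side ('yellow', [436.20001220703125, 186.5], 99.5, [27.5, 31.9], [440.5, 160.8000030517578])
side ('yellow', [432.3999938964844, 106.0999984741211], 126.7, [26.7, 33.6], [447.8999938964844, 85.30000305175781])
side ('yellow', [526.7999877929688, 2.299999952316284], 54.2, [28.0, 32.2], [511.6000061035156, -18.799999237060547])
side ('yellow', [526.7000122070312, -106.5999984741211], 99.0, [26.3, 32.1], [530.7999877929688, -132.3000030517578])
side ('red', [435.0, -197.6999969482422], 100.8, [23.9, 29.6], [439.8999938964844, -223.1999969482422])
[-9.99823930e-02  6.85490132e+02] 50 -5.709594314725632
[-9.93037215e-02  6.51161889e+02] 50 -5.671091588829933
```

```bash
python3 -c "
from h import *
go((540,230,230,-90))"
```

```text
pos [469.4 -19.2 299.7] yaw -89.6 t 1.9 w 85.4 F [-0.1  0.9  0.4] j6 -0.3
[-0.2488, -0.0722, 0.0695] 0.4
```

Emit:
send_rows(translation=[[-0.249,-0.072,0.07],[-0.249,-0.072,0.07],[-0.249,-0.072,0.07],[-0.249,-0.072,0.07],[-0.249,-0.072,0.07],[-0.249,-0.072,0.07],[-0.249,-0.072,0.07],[-0.249,-0.072,0.07]], yaw=[0,0,0,0,0,0,0,0], fingers=[0,0,0,0,0,0,0,0])

```text
clock: 2.7
position: [538.9, 230.7, 229.5]
ee_rot: [0.71, -0.704, 0.0, 0.001]
contact_force: [-0.2, -0.6, 0.3]
gripper_width: 85.2
```

```bash
python3 -c "
from h import *
st,im=snap('wrist','w2'); go()
for o in cass(im,st): print(o)
a=(420,720,0,340);cv2.imwrite('pics/r_w2.png',grid(rectify('wrist',im,*a,4,2,st),*a,2))"
```

```text
pos [539.2 230.  230.1] yaw -89.6 t 2.75 w 85.2 F [-0.1 -0.3  0.4] j6 -0.67
('yellow', [436.6000061035156, 187.5], 99.0, [23.3, 31.0], [440.70001220703125, 161.8000030517578])
('yellow', [432.6000061035156, 107.5], 127.5, [23.3, 31.2], [448.3999938964844, 86.9000015258789])
```

View pics/r_w2.png

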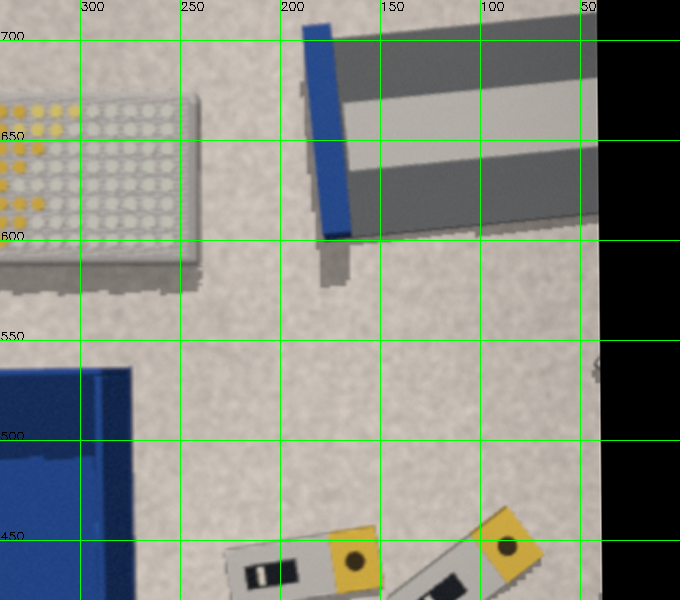

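View pics/w2.png

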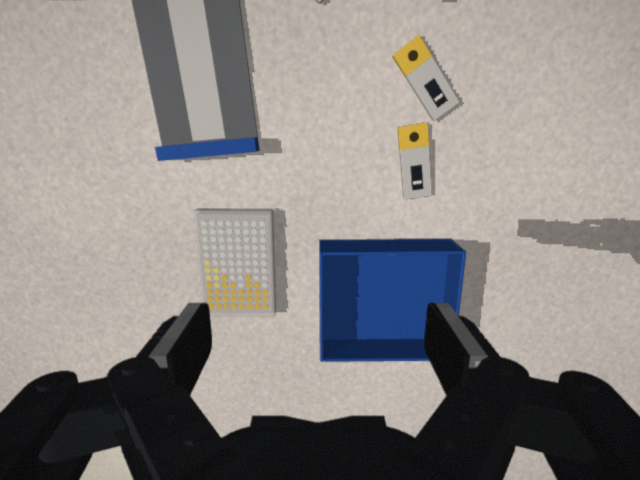

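```bash
python3 -c "
from h import *
go((437.2,180.9,60,-81),(437.2,180.9,3,-81))"
```

```text
pos [539.2 230.  230.1] yaw -89.6 t 2.75 w 85.2 F [-0.1 -0.3  0.4] j6 -0.67
[0.0482, 0.1023, 0.1701] -8.6
[0.0482, 0.1023, 0.2271] -8.6
```

Emit:
send_rows(translation=[[0.048,0.102,0.17],[0.048,0.102,0.17],[0.048,0.102,0.17],[0.048,0.102,0.17],[0.048,0.102,0.17],[0.048,0.102,0.17],[0.048,0.102,0.19],[0.048,0.102,0.21],[0.048,0.102,0.22],[0.048,0.102,0.226],[0.048,0.102,0.226]], yaw=[-8.5,-8.5,-8.5,-8.5,-8.5,-8.5,-8.5,-8.5,-8.5,-8.5,-8.5], fingers=[105,105,105,105,105,105,105,105,105,105,105])

```text
clock: 3.85
position: [438.3, 181.4, 4.5]
ee_rot: [0.76, -0.65, 0.0, -0.0]
contact_force: [0.2, -0.6, -0.1]
gripper_width: 50.2
```

```bash
python3 -c "
from h import *
go((437.2,180.9,2,-81),(437.2,180.9,60,-81))
snap('wrist','w3')"
```

```text
pos [438.3 181.4   4.5] yaw -81.1 t 3.85 w 50.2 F [ 0.2 -0.6 -0.1] j6 -0.58
[0.0003, 0.0012, 0.0025] -0.1
[0.0004, 0.0011, -0.0555] -0.1
```

View pics/w3.png

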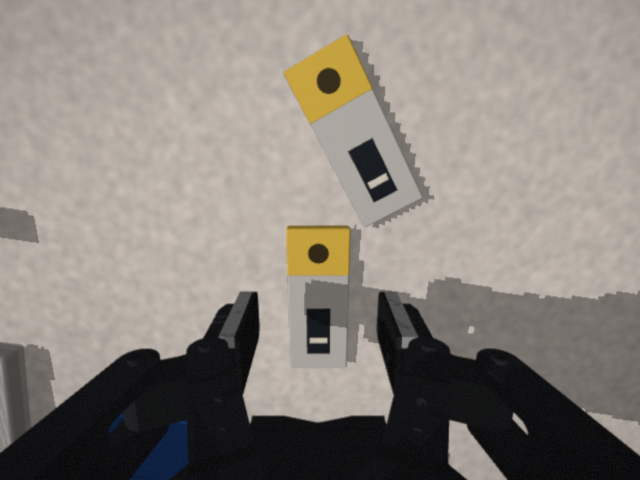

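Emit:
send_rows(translation=[[0,0.001,0.0025],[0,0.001,0.0025],[0,0.001,0.0025],[0,0.001,0.0025],[0,0.001,0.0025],[0,0.001,0.0025],[0,0.001,-0.02],[0,0.001,-0.055],[0,0.001,-0.055]], yaw=[0,0,0,0,0,0,0,0,0], fingers=[105,255,255,255,255,255,255,255,255])

```text
clock: 4.8
position: [440.0, 183.4, 63.6]
ee_rot: [0.76, -0.649, 0.001, -0.005]
contact_force: [1.0, 0.4, 0.3]
gripper_width: -0.2
```

```bash
python3 -c "
from h import *
v=np.load('pics/w3.npy'); s3=dict(position=v[:3],ee_rot=v[3:])
print(cass(cv2.imread('pics/w3.png'),s3))
st,im=snap('wrist','w4')
print(cass(im,st,z=st['position'][2]+5))
Y=-84.3
go((656.7,116.7,60,Y),(656.7,116.7,20,Y),(656.7,116.7,8,Y))"
```

```text
[('yellow', [436.5, 186.8000030517578], 98.7, [24.7, 30.0], [440.5, 161.10000610351562]), ('yellow', [463.79998779296875, 65.9000015258789], -52.7, [23.2, 29.9], [448.1000061035156, 86.5999984741211])]
[('yellow', [438.8999938964844, 172.0], 99.0, [17.5, 21.7], [442.8999938964844, 146.3000030517578])]
pos [438.6 182.5  61.8] yaw -81.1 t 4.85 w 0.1 F [ 0.4 -0.6  0.5] j6 -0.58
[0.0989, -0.2052, 0.0027] 3.2
[0.099, -0.205, 0.0427] 3.2
[0.0991, -0.2049, 0.0547] 3.2
```

View pics/w4.png

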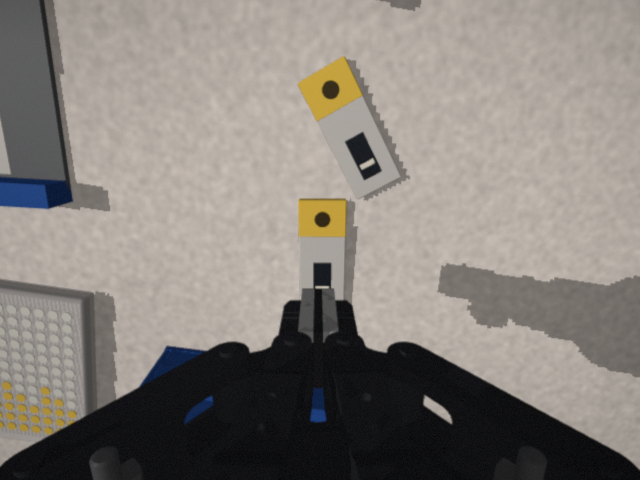

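```bash
python3 -c "
from h import *
go((437.4,180.9,12,-81),(437.4,180.9,1,-81),(437.4,180.9,-1,-81))"
```

```text
pos [438.6 182.5  61.8] yaw -81.1 t 4.85 w 0.1 F [ 0.4 -0.6  0.5] j6 -0.58
[0.0016, 0.0018, 0.0498] -0.1
[0.0016, 0.0018, 0.0608] -0.1
[0.0016, 0.0018, 0.0628] -0.1
```

Emit:
send_rows(translation=[[0.0015,0.0018,0],[0.0015,0.0018,0],[0.0015,0.0018,0],[0.0015,0.0018,0.035],[0.0015,0.0018,0.05],[0.0015,0.0018,0.0605],[0.0015,0.0018,0.0605],[0.0015,0.0018,0.0605]], yaw=[0,0,0,0,0,0,0,0], fingers=[132,132,132,132,132,132,132,132])

```text
clock: 5.65
position: [437.7, 181.1, 1.3]
ee_rot: [0.76, -0.65, 0.001, -0.003]
contact_force: [0.5, 0.4, 0.4]
gripper_width: 40.9
```

```bash
python3 -c "
from h import *
go((437.4,180.9,1,-81),(437.4,180.9,-1,-81),(437.4,180.9,60,-81))"
```

```text
pos [437.7 181.1   1.3] yaw -81.0 t 5.65 w 40.9 F [0.5 0.4 0.4] j6 -0.58
[0.0002, 0.0003, 0.0003] -0.0
[0.0002, 0.0003, 0.0023] -0.0
[0.0001, -0.0, -0.0587] -0.0
```

Emit:
send_rows(translation=[[0,0,0.0015],[0,0,0.003],[0,0,0.003]], yaw=[0,0,0], fingers=[132,132,132])

```text
clock: 5.95
position: [437.9, 181.3, -1.3]
ee_rot: [0.76, -0.65, 0.001, -0.003]
contact_force: [-0.3, -0.2, 0.2]
gripper_width: 41.1
```

Emit:
send_rows(translation=[[0,0,0],[0,0,0],[0,0,0],[0,0,0]], yaw=[0,0,0,0], fingers=[255,255,255,255])

```text
clock: 6.35
position: [437.9, 181.4, -1.3]
ee_rot: [0.76, -0.65, 0.001, -0.004]
contact_force: [0.1, 0.7, -0.6]
gripper_width: -0.1
```

```bash
python3 -c "
from h import *
st,im=snap('wrist','w5')
st,im=snap('side','s5')
cv2.imwrite('pics/s5c.png',cv2.resize(im[120:320,100:360],None,fx=3,fy=3,interpolation=2))"
```

```text
(no output)
```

View pics/w5.png

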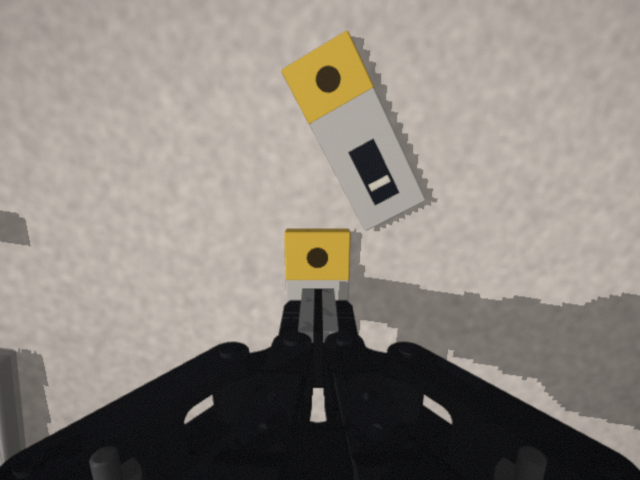

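View pics/s5c.png

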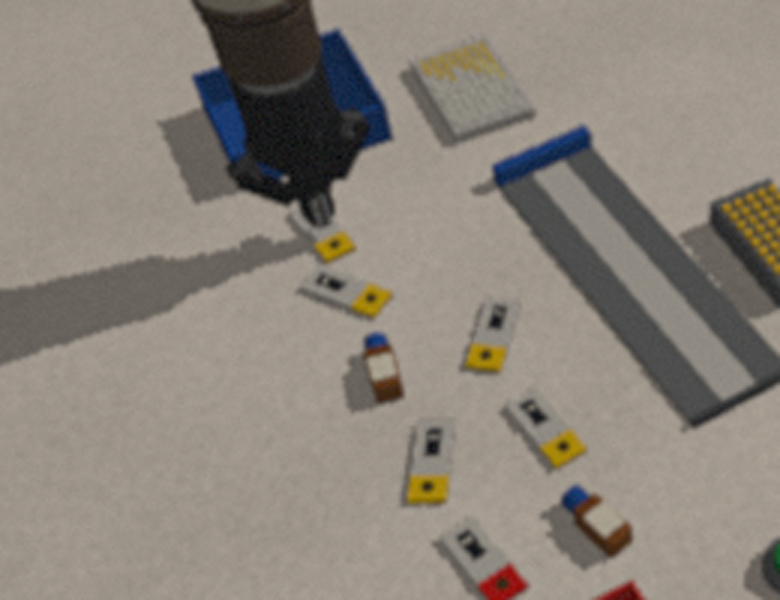

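Emit:
send_rows(translation=[[0,0,0],[0,0,0],[0,0,0],[0,0,0.001],[0,0,0.002],[0,0,0.003],[0,0,0.003]], yaw=[0,0,0,0,0,0,0], fingers=[132,132,132,132,132,132,132])

```text
clock: 7.15
position: [437.8, 181.2, -4.5]
ee_rot: [0.76, -0.65, 0.001, -0.003]
contact_force: [0.3, 0.3, 0.3]
gripper_width: 41.2
```

Emit:
send_rows(translation=[[0,0,0.001],[0,0,0.002],[0,0,0.002]], yaw=[0,0,0], fingers=[132,132,132])

```text
clock: 7.45
position: [437.7, 181.2, -6.7]
ee_rot: [0.76, -0.65, 0.001, -0.003]
contact_force: [0.4, 0.2, 0.8]
gripper_width: 41.1
```

Emit:
send_rows(translation=[[0,0,0.001],[0,0,0.001],[0,0,0.002],[0,0,0.002]], yaw=[0,0,0,0], fingers=[132,132,132,132])

```text
clock: 7.85
position: [437.7, 181.2, -8.8]
ee_rot: [0.76, -0.65, 0.001, -0.003]
contact_force: [0.1, -0.6, -0.2]
gripper_width: 41.6
```

Still no contact; I'll look before going lower.

```bash
python3 -c "
from h import *
st,im=snap('wrist','w6')
print(proj('wrist',[st['position']],st), proj('side',[st['position']]),proj('scene',[st['position']]))
st,im=snap('side','s6')
cv2.imwrite('pics/s6c.png',cv2.resize(im[140:240,150:270],None,fx=6,fy=6,interpolation=2))"
```

```text
[[316.66443872 287.33018138]] [[208.91067895 201.43505829]] [[434.62643273 253.52753417]]
```

View pics/w6.png

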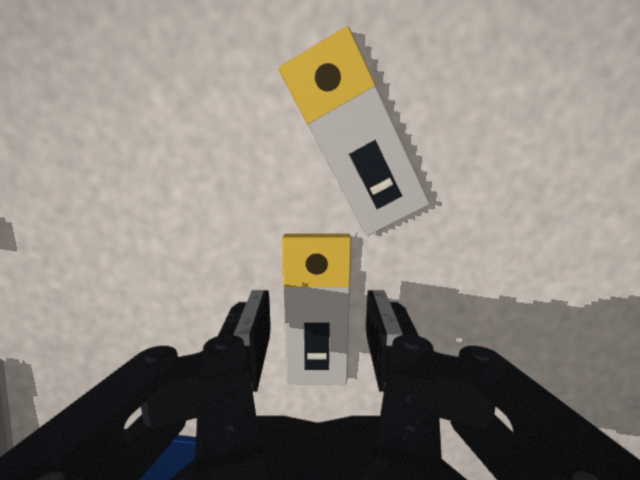

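View pics/s6c.png

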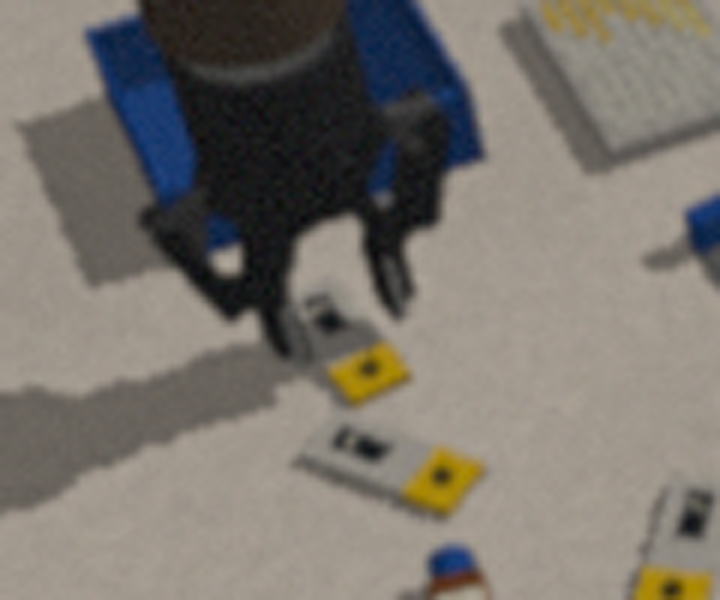

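Emit:
send_rows(translation=[[0,0,0.001],[0,0,0.002],[0,0,0.003],[0,0,0.004],[0,0,0.004]], yaw=[0,0,0,0,0], fingers=[132,132,132,132,132])

```text
clock: 8.45
position: [437.6, 181.1, -12.8]
ee_rot: [0.76, -0.65, 0.001, -0.003]
contact_force: [-0.2, 0.8, -0.7]
gripper_width: 41.0
```

Emit:
send_rows(translation=[[0,0,0],[0,0,0],[0,0,0],[0,0,0]], yaw=[0,0,0,0], fingers=[165,165,255,255])

```text
clock: 8.85
position: [437.6, 181.1, -12.8]
ee_rot: [0.76, -0.65, 0.001, -0.003]
contact_force: [0.9, 0.4, -0.1]
gripper_width: 2.0
```

Emit:
send_rows(translation=[[0,0,-0.002],[0,0,0],[0,0,0],[0,0,0.001],[0,0,0.002],[0,0,0.003],[0,0,0.003]], yaw=[0,0,0,0,0,0,0], fingers=[132,132,132,132,132,132,132])

```text
clock: 9.55
position: [437.5, 181.0, -16.0]
ee_rot: [0.76, -0.65, 0.001, -0.003]
contact_force: [-0.1, -0.4, 0.1]
gripper_width: 41.3
```

```bash
python3 -c "
from h import *
st,im=snap('wrist','w7')"
```

```text
(no output)
```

View pics/w7.png

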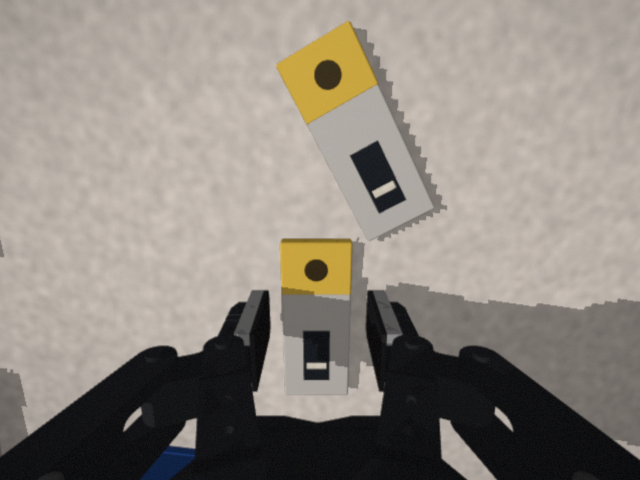

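Emit:
send_rows(translation=[[0,0,0.001],[0,0,0.002],[0,0,0.003],[0,0,0.003]], yaw=[0,0,0,0], fingers=[132,132,132,132])

```text
clock: 10.0
position: [437.5, 181.0, -19.1]
ee_rot: [0.76, -0.65, 0.001, -0.003]
contact_force: [0.7, -0.5, -1.0]
gripper_width: 41.5
```

Emit:
send_rows(translation=[[0,0,0.001],[0,0,0.002],[0,0,0.002]], yaw=[0,0,0], fingers=[132,132,132])

```text
clock: 10.3
position: [437.4, 180.9, -21.3]
ee_rot: [0.76, -0.65, 0.001, -0.002]
contact_force: [-0.1, 0.2, -0.3]
gripper_width: 41.2
```

Try closing here.

Emit:
send_rows(translation=[[0,0,0],[0,0,0],[0,0,0]], yaw=[0,0,0], fingers=[170,200,200])

```text
clock: 10.6
position: [437.6, 181.0, -20.8]
ee_rot: [0.76, -0.65, 0.001, -0.003]
contact_force: [-1.7, -0.9, 4.5]
gripper_width: 27.1
```

Emit:
send_rows(translation=[[0,0,0],[0,0,0]], yaw=[0,0], fingers=[200,200])

```text
clock: 10.8
position: [437.5, 181.0, -20.8]
ee_rot: [0.76, -0.65, 0.001, -0.003]
contact_force: [0.3, -0.5, 2.4]
gripper_width: 27.2
```

```bash
python3 -c "
from h import *
st,im=snap('wrist','w8')"
```

```text
(no output)
```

View pics/w8.png

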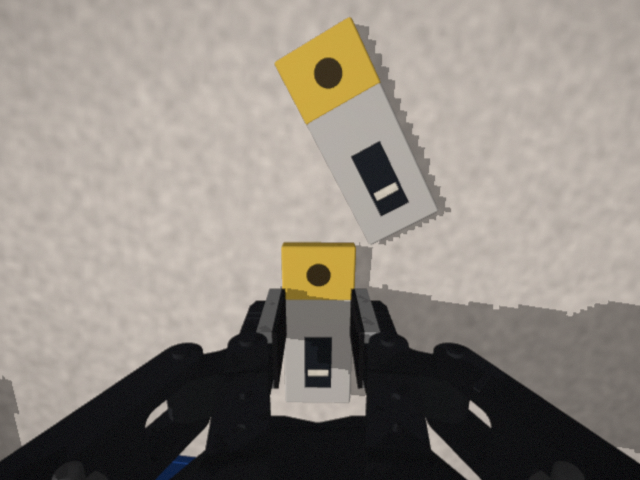

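```bash
python3 -c "
from h import *
Y=-84.3
go((437.4,181,40,Y),(656.7,116.7,40,Y),(656.7,116.7,-16,Y))"
```

```text
pos [437.6 181.  -20.8] yaw -81.0 t 10.85 w 27.1 F [-0.5 -0.6  2.4] j6 -0.58
[-0.0001, -0.0002, -0.0608] 3.3
[0.0975, -0.2068, -0.0599] 3.3
[0.0976, -0.2065, -0.0039] 3.3
```

Emit:
send_rows(translation=[[0,0,0],[0,0,-0.03],[0,0,-0.06],[0.098,-0.207,-0.06],[0.098,-0.207,-0.06],[0.098,-0.207,-0.06],[0.098,-0.207,-0.06],[0.098,-0.207,-0.06],[0.098,-0.207,-0.06],[0.098,-0.207,-0.06],[0.098,-0.207,-0.03],[0.098,-0.207,-0.03]], yaw=[0,0,0,3.3,3.3,3.3,3.3,3.3,3.3,3.3,3.3,3.3], fingers=[255,255,255,255,255,255,255,255,255,255,255,255])

```text
clock: 12.05
position: [652.6, 115.8, 6.2]
ee_rot: [0.741, -0.671, -0.002, 0.001]
contact_force: [-1.2, -0.7, -1.3]
gripper_width: 27.2
```

```bash
python3 -c "
from h import *
Y=-84.3
st,im=snap('wrist','w9')
print(cass(im,st,a=(560,760,-20,200),z=st['position'][2]+27.5))
go((656.7,116.7,-16,Y),(656.7,116.7,40,Y))"
```

```text
[('yellow', [651.2999877929688, 121.5999984741211], 95.2, [25.2, 30.1], [653.7000122070312, 95.69999694824219])]
pos [654.2 116.2   8.2] yaw -84.3 t 12.1 w 26.8 F [-0.5 -0.3  0.4] j6 -0.32
[-0.0003, -0.0026, 0.0242] -0.0
[-0.0003, -0.0026, -0.0318] -0.0
```

View pics/w9.png

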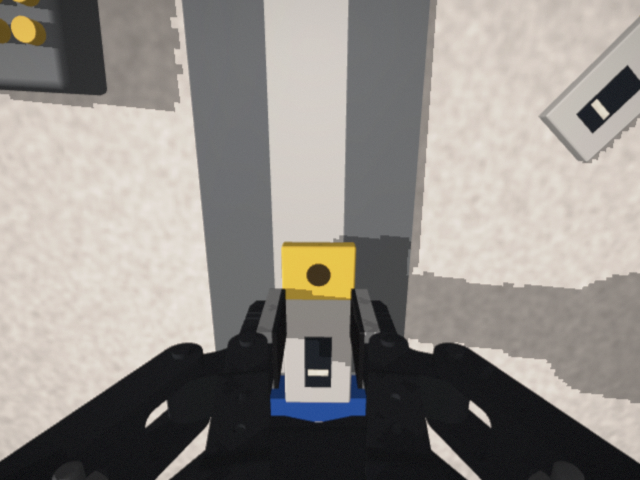

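Emit:
send_rows(translation=[[0,-0.0026,0.012],[0,-0.0026,0.024],[0,-0.0026,0.024],[0,-0.0026,0.024]], yaw=[0,0,0,0], fingers=[255,255,255,255])

```text
clock: 12.5
position: [656.4, 116.5, -16.2]
ee_rot: [0.741, -0.671, -0.001, 0.0]
contact_force: [-0.9, 0.1, -0.1]
gripper_width: 27.2
```

```bash
python3 -c "
from h import *
Y=-84.3
st,im=snap('wrist','w10')
print(cass(im,st,a=(560,760,-20,200),z=11))
go((656.7,116.7,-16,Y),(656.7,116.7,40,Y))
a=(600,720,0,200);cv2.imwrite('pics/r.png',grid(rectify('wrist',im,*a,11,3,st),*a,3))"
```

```text
[('yellow', [655.0999755859375, 122.5], 95.2, [25.2, 30.1], [657.4000244140625, 96.5999984741211])]
pos [656.4 116.5 -16.1] yaw -84.3 t 12.55 w 26.8 F [-0.8  0.3  0.1] j6 -0.32
[-0.0002, -0.0003, -0.0001] -0.0
[-0.0003, -0.0002, -0.0561] -0.0
```

View pics/r.png

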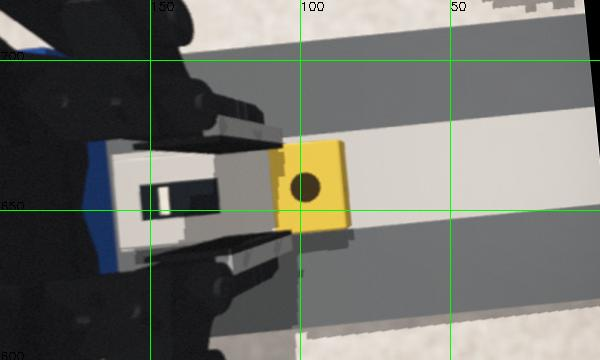

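```bash
python3 -c "
from h import *
go((436.2,102.7,40,-52.5),(436.2,102.7,-20.5,-52.5))"
```

```text
pos [656.4 116.5 -16.1] yaw -84.3 t 12.55 w 26.8 F [-0.8  0.3  0.1] j6 -0.32
[-0.0082, 0.2206, -0.0558] -31.8
[-0.0082, 0.2205, 0.0047] -31.8
```

Emit:
send_rows(translation=[[0,0,0],[0,0,0],[0,0,0],[0,0,-0.03],[0,0,-0.056],[-0.008,0.2205,-0.056],[-0.008,0.2205,-0.056],[-0.008,0.2205,-0.056],[-0.008,0.2205,-0.056],[-0.008,0.2205,-0.056],[-0.008,0.2205,-0.056],[-0.008,0.2205,-0.056]], yaw=[0,0,0,0,0,-31.8,-31.8,-31.8,-31.8,-31.8,-31.8,-31.8], fingers=[132,132,132,132,132,132,132,132,132,132,132,132])

```text
clock: 13.75
position: [437.2, 103.1, 41.0]
ee_rot: [0.897, -0.442, -0.0, -0.001]
contact_force: [0.3, 0.5, -0.4]
gripper_width: 41.0
```

```bash
python3 -c "
from h import *
st,im=snap('wrist','w11')
for o in cass(im,st,z=7):print(o)
go((436.2,102.7,10,-52.5),(436.2,102.7,-20.5,-52.5))"
```

```text
('yellow', [432.6000061035156, 106.5999984741211], 127.5, [24.5, 29.9], [448.3999938964844, 86.0])
pos [437.8 103.2  40.8] yaw -52.5 t 13.8 w 41.5 F [0.  0.4 0.2] j6 0.06
[-0.0005, 0.0016, 0.0308] 0.0
[-0.0005, 0.0017, 0.0613] 0.0
```

View pics/w11.png

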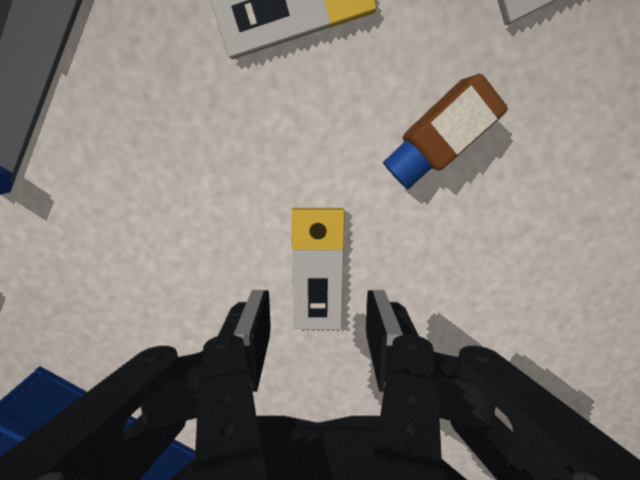

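Emit:
send_rows(translation=[[0,0.0015,0.04],[0,0.0015,0.055],[0,0.0015,0.0615],[0,0.0015,0.0615],[0,0.0015,0.0615],[0,0.0015,0.0615],[0,0.0015,0.0615],[0,0.0015,0.0615],[0,0.0015,0.04],[0,0.0015,0],[0,0.0015,0]], yaw=[0,0,0,0,0,0,0,0,0,0,0], fingers=[132,132,132,132,180,255,255,255,255,255,255])

```text
clock: 14.9
position: [439.9, 104.2, 45.1]
ee_rot: [0.897, -0.441, 0.003, -0.005]
contact_force: [0.6, 0.7, -0.8]
gripper_width: 26.5
```

```bash
python3 -c "
from h import *
st,im=snap('wrist','w12')
for o in cass(im,st,z=st['position'][2]+27.5):print(o)
Y=-84.3
go((661.7,66.0,40,Y),(661.7,66.0,0,Y))"
```

```text
('yellow', [434.79998779296875, 107.5999984741211], 127.5, [25.1, 29.7], [450.6000061035156, 86.9000015258789])
pos [438.4 103.5  43.2] yaw -52.5 t 14.95 w 26.5 F [ 0.3 -0.5 -0.9] j6 0.06
[0.1658, -0.1542, 0.0045] 31.8
[0.1658, -0.1539, 0.0445] 31.8
```

Emit:
send_rows(translation=[[0.166,-0.154,0.005],[0.166,-0.154,0.005],[0.166,-0.154,0.005],[0.166,-0.154,0.005],[0.166,-0.154,0.005],[0.166,-0.154,0.005],[0.166,-0.154,0.005],[0.166,-0.154,0.04],[0.166,-0.154,0.04],[0.166,-0.154,0.04]], yaw=[31.8,31.8,31.8,31.8,31.8,31.8,31.8,31.8,31.8,31.8], fingers=[255,255,255,255,255,255,255,255,255,255])

```text
clock: 15.95
position: [660.3, 65.9, 4.1]
ee_rot: [0.742, -0.67, -0.0, -0.003]
contact_force: [-0.1, 0.7, 0.8]
gripper_width: 26.6
```

```bash
cat >> h.py <<'E'
H=np.array([651.8,165.5]);T_=np.array([-.0991,.9951]);N_=np.array([.9951,.0991])
def lane(p):
    d=np.array(p)-H; return (d@T_).round(1),(d@N_).round(1)
E
python3 -c "
from h import *
st,im=snap('wrist','w13')
for o in cass(im,st,a=(560,760,-60,200),z=st['position'][2]+27.5):print(o,lane(o[1]))
Y=-84.3
go((661.7,66.0,-8.5,Y))
a=(600,720,-50,150);cv2.imwrite('pics/r.png',grid(rectify('wrist',im,*a,11,3,st),*a,3))"
```

```text
('yellow', [658.7999877929688, 70.5], 95.7, [25.1, 29.9], [661.4000244140625, 44.599998474121094]) (np.float64(-95.2), np.float64(-2.4))
pos [661.5  66.2   5.3] yaw -84.2 t 16.0 w 26.6 F [0.2 0.8 0.5] j6 -0.24
[0.0003, -0.0, 0.0138] 0.1
```

View pics/r.png

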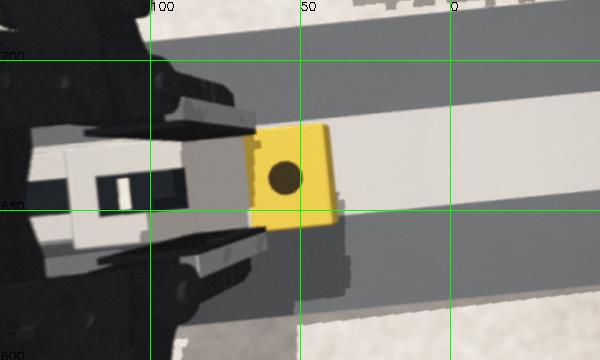

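Emit:
send_rows(translation=[[0.0,0,0.008],[0.0,-0.0005,0.0138],[0.0,-0.0005,0.0138],[0.0,-0.0005,0.0138],[0.0,-0.0005,0.0138],[0.0,-0.0005,0.0138],[0.0,-0.0005,0.0138],[0.0,0,-0.03],[0.0,0,-0.06],[0.0,0,-0.06]], yaw=[0,0,0,0,0,0,0,0,0,0], fingers=[255,255,255,170,150,132,132,132,132,132])

```text
clock: 17.0
position: [664.8, 66.6, 71.2]
ee_rot: [0.742, -0.67, 0.004, -0.009]
contact_force: [-0.3, 0.4, 0.6]
gripper_width: 41.1
```

```bash
python3 -c "
from h import *
st,im=snap('wrist','w14')
for o in cass(im,st,a=(560,760,-100,200),z=11):print(o,lane(o[1]))
go((523.0,-2.5,40,-126.2),(523,-2.5,-20.5,-126.2))
a=(600,720,-50,150);cv2.imwrite('pics/r.png',grid(rectify('wrist',im,*a,11,3,st),*a,3))"
```

```text
('yellow', [660.5999755859375, 71.80000305175781], 95.6, [24.2, 30.3], [663.0999755859375, 45.900001525878906]) (np.float64(-94.1), np.float64(-0.5))
pos [663.   66.4  68.4] yaw -84.2 t 17.05 w 41.1 F [-0.3  0.4 -0.6] j6 -0.24
[0.0545, 0.1466, 0.0262] 42.0
[0.0548, 0.1474, 0.0867] 42.0
```

View pics/w14.png

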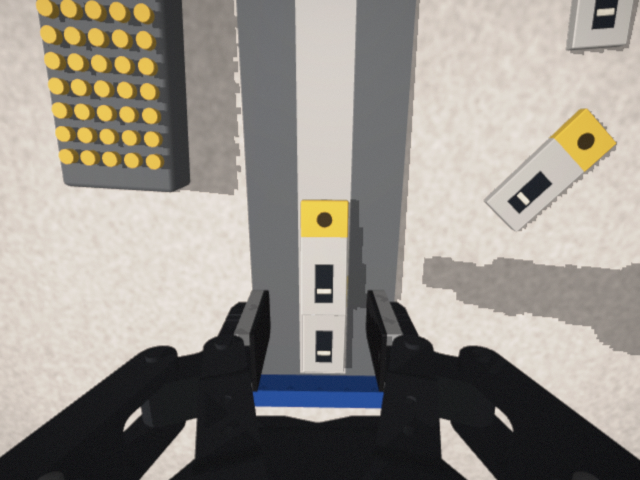

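Emit:
send_rows(translation=[[0.0545,0.1466,0.026],[0.0545,0.1466,0.026],[0.0545,0.1466,0.026],[0.0545,0.1466,0.026],[0.0545,0.1466,0.026],[0.0545,0.1466,0.026],[0.0545,0.1466,0.026]], yaw=[42,42,42,42,42,42,42], fingers=[132,132,132,132,132,132,132])

```text
clock: 17.75
position: [522.8, -2.5, 39.8]
ee_rot: [-0.454, 0.891, 0.0, 0.007]
contact_force: [0.0, -0.2, 0.7]
gripper_width: 41.1
```

```bash
cat >> h.py <<'E'
def grip(c,dirdeg,z=-20.5,g=6):
    r=np.radians(dirdeg); return (c[0]-g*np.cos(r),c[1]-g*np.sin(r),z,dirdeg-180)
E
python3 -c "
from h import *
st,im=snap('wrist','w15')
L=cass(im,st,a=(380,600,-150,100),z=7)
for o in L: print(o)
o=min(L,key=lambda o:abs(o[1][0]-526)+abs(o[1][1]-3))
go(grip(o[1],o[2]))"
```

```text
('yellow', [526.5999755859375, 2.5], 54.0, [24.6, 29.9], [511.29998779296875, -18.600000381469727])
('yellow', [526.2000122070312, -105.9000015258789], 99.5, [23.4, 30.5], [530.5, -131.5])
pos [523.   -2.4  39.8] yaw -126.0 t 17.8 w 41.2 F [ 0.6  0.8 -0.1] j6 -0.93
[0.0007, 0.0003, 0.0603] -0.0
```

Emit:
send_rows(translation=[[0,0,0.04],[0,0,0.055],[0,0,0.0605],[0,0,0.0605],[0,0,0.0605],[0,0,0.0605],[0,0,0.0605],[0,0,0.0605],[0,0,0.04],[0,0,0],[0,0,0]], yaw=[0,0,0,0,0,0,0,0,0,0,0], fingers=[132,132,132,132,180,255,255,255,255,255,255])

```text
clock: 18.9
position: [526.8, -1.6, 44.6]
ee_rot: [-0.454, 0.891, -0.001, 0.012]
contact_force: [0.4, 0.8, 0.0]
gripper_width: 26.5
```

```bash
python3 -c "
from h import *
c=H+T_*(-145-6)
go((*c,40,-84.3),(*c,5,-84.3))"
```

```text
pos [526.8  -1.6  44.6] yaw -126.0 t 18.9 w 26.5 F [0.4 0.8 0. ] j6 -0.93
[-0.0957, -0.1033, 0.0079] -41.7
[-0.095, -0.1028, 0.0429] -41.7
```

Emit:
send_rows(translation=[[-0.095,-0.103,0.005],[-0.095,-0.103,0.005],[-0.095,-0.103,0.005],[-0.095,-0.103,0.005],[-0.095,-0.103,0.005],[-0.095,-0.103,0.03],[-0.095,-0.103,0.035],[-0.095,-0.103,0.035]], yaw=[-41.7,-41.7,-41.7,-41.7,-41.7,-41.7,-41.7,-41.7], fingers=[255,255,255,255,255,255,255,255])

```text
clock: 19.7
position: [665.4, 14.7, 11.3]
ee_rot: [0.741, -0.671, 0.004, -0.009]
contact_force: [-0.1, 0.7, 0.6]
gripper_width: 26.4
```

```bash
python3 -c "
from h import *
st,im=snap('wrist','w16')
for o in cass(im,st,a=(560,760,-150,200),z=st['position'][2]+27.5):print(o,lane(o[1]))
print(lane(st['position'][:2]))
c=H+T_*(-145-6)
go((*c,-5,-84.3),(*c,40,-84.3))"
```

```text
('yellow', [663.5999755859375, 19.299999237060547], 96.0, [24.9, 30.0], [666.2999877929688, -6.599999904632568]) (np.float64(-146.7), np.float64(-2.7))
('yellow', [730.2000122070312, -24.700000762939453], 180.0, [7.7, 88.7], [756.2000122070312, -24.700000762939453]) (np.float64(-197.0), np.float64(59.2))
(np.float64(-151.4), np.float64(-1.4))
pos [666.4  14.9  12.5] yaw -84.3 t 19.75 w 26.9 F [ 1.  -0.8  0.4] j6 -0.16
[-0.0002, -0.0, 0.0175] 0.0
[-0.0005, -0.001, -0.0275] 0.0
```

Emit:
send_rows(translation=[[-0.0005,0,0.01],[-0.0005,0,0.0175],[-0.0005,0,0.0175],[-0.0005,0,0.0175],[-0.0005,0,0.0175],[-0.0005,0,0.0175],[-0.0005,0,0.0175],[0,0,-0.03],[0,0,-0.06],[0,0,-0.06]], yaw=[0,0,0,0,0,0,0,0,0,0], fingers=[255,255,255,170,150,132,132,132,132,132])

```text
clock: 20.75
position: [668.9, 14.9, 78.6]
ee_rot: [0.742, -0.67, 0.009, -0.014]
contact_force: [1.2, 0.1, -0.0]
gripper_width: 41.2
```

```bash
python3 -c "
from h import *
st,im=snap('wrist','w17')
for o in cass(im,st,a=(560,760,-100,200),z=11):print(o,lane(o[1]))
g=grip((526.2,-105.9),99.5,z=40)
go(g)
"
```

```text
('yellow', [664.5999755859375, 21.200000762939453], 95.7, [24.2, 30.4], [667.2000122070312, -4.699999809265137]) (np.float64(-144.9), np.float64(-1.6))
pos [666.9  14.8  75.7] yaw -84.2 t 20.8 w 40.9 F [-0.1  0.1 -0.2] j6 -0.16
[0.1122, 0.1527, 0.0307] -3.7
```

View pics/w17.png

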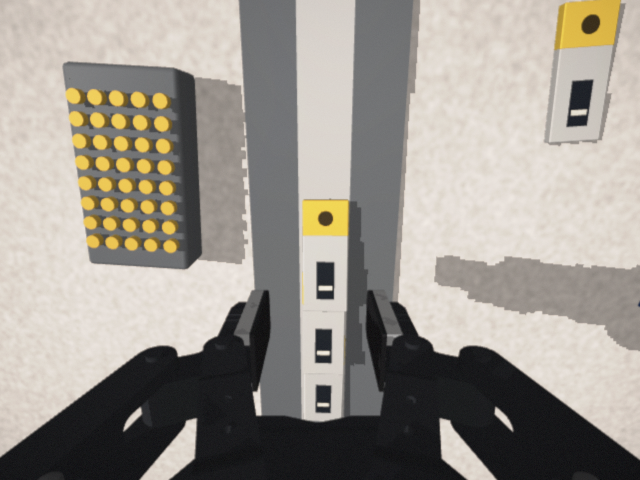

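Emit:
send_rows(translation=[[0.112,0.153,0.031],[0.112,0.153,0.031],[0.112,0.153,0.031],[0.112,0.153,0.031],[0.112,0.153,0.031],[0.112,0.153,0.031],[0.112,0.153,0.031]], yaw=[-3.7,-3.7,-3.7,-3.7,-3.7,-3.7,-3.7], fingers=[132,132,132,132,132,132,132])

```text
clock: 21.5
position: [527.9, -111.3, 39.7]
ee_rot: [0.763, -0.646, 0.008, -0.013]
contact_force: [-0.2, -0.9, -0.8]
gripper_width: 41.2
```

```bash
python3 -c "
from h import *
st,im=snap('wrist','w18')
L=cass(im,st,a=(380,600,-250,0),z=7)
for o in L: print(o)
o=min(L,key=lambda o:abs(o[1][0]-526)+abs(o[1][1]+106))
go(grip(o[1],o[2]))"
```

```text
('yellow', [435.1000061035156, -95.5999984741211], 62.9, [23.4, 33.0], [423.29998779296875, -118.69999694824219])
('yellow', [526.7999877929688, -106.80000305175781], 99.5, [24.4, 29.9], [531.0999755859375, -132.39999389648438])
('red', [436.6000061035156, -197.10000610351562], 100.9, [22.9, 31.8], [441.5, -222.60000610351562])
pos [ 528.  -111.    39.7] yaw -80.5 t 21.55 w 41.0 F [-0.4  0.1  1. ] j6 0.09
[0.0019, 0.0023, 0.0601] 0.0
```

```bash
cat >> h.py <<'E'
_go=go
def go(*t):
    _go(*t); m=R.from_quat(read_state()["ee_rot"]).as_matrix(); print("toolz xy (deg)",np.degrees(m[:2,2]).round(2))
E
python3 -c "
from h import *
go()
for k in (11,12,13,14,15,16,17,18):
    m=R.from_quat(np.load(f'pics/w{k}.npy')[3:]).as_matrix(); print(k,np.degrees(m[:2,2]).round(2))"
```

```text
pos [ 528.  -111.    39.7] yaw -80.5 t 21.55 w 41.0 F [-0.4  0.1  1. ] j6 0.09
toolz xy (deg) [1.62 0.55]
11 [0.05 0.1 ]
12 [0.58 0.4 ]
13 [0.22 0.25]
14 [1.   0.41]
15 [0.68 0.39]
16 [1.08 0.46]
17 [1.85 0.55]
18 [1.61 0.55]
```

Emit:
send_rows(translation=[[0.0,0,-0.05],[0,0,-0.05],[0,0,-0.05],[0,0,-0.05],[0,0,-0.05],[0,0,-0.025],[0,0,0.0]], yaw=[0,0,0,0,0,0,0], fingers=[132,132,132,132,132,132,132])

```text
clock: 22.25
position: [528.4, -110.9, 39.1]
ee_rot: [0.763, -0.646, 0.008, -0.013]
contact_force: [0.1, -0.1, -1.4]
gripper_width: 41.2
```

```bash
python3 -c "
from h import *
go(grip((526.8,-106.8),99.5,z=40))"
```

```text
pos [ 528.4 -110.9   39.1] yaw -80.5 t 22.25 w 41.2 F [ 0.1 -0.1 -1.4] j6 0.09
[0.0017, 0.0009, -0.001] 0.0
toolz xy (deg) [1.68 0.56]
```

Emit:
send_rows(translation=[[0.0,0,-0.03],[0,0,-0.06],[0,0,-0.09],[0,0,-0.1],[0,0,-0.1],[0,0,-0.1],[0,0,-0.05],[0,0,0.0]], yaw=[0,0,0,0,0,0,0,0], fingers=[132,132,132,132,132,132,132,132])

```text
clock: 23.05
position: [528.6, -110.7, 37.7]
ee_rot: [0.763, -0.646, 0.009, -0.014]
contact_force: [0.9, 0.7, -1.6]
gripper_width: 41.2
```

```bash
python3 -c "
from h import *
go(grip((526.8,-106.8),99.5,z=40))"
```

```text
pos [ 528.6 -110.7   37.7] yaw -80.5 t 23.05 w 41.2 F [ 0.9  0.7 -1.6] j6 0.09
[0.0018, 0.001, -0.0023] 0.0
toolz xy (deg) [1.79 0.58]
```

Emit:
send_rows(translation=[[0.0,0,-0.05],[0,0,-0.1]], yaw=[0,0], fingers=[132,132])

```text
clock: 23.25
position: [521.3, -111.9, 126.7]
ee_rot: [0.763, -0.646, -0.001, -0.005]
contact_force: [2.8, 0.5, 2.1]
gripper_width: 41.2
```

```bash
python3 -c "
from h import *
go(grip((526.8,-106.8),99.5,z=40))"
```

```text
pos [ 521.3 -111.9  126.7] yaw -80.5 t 23.25 w 41.2 F [2.8 0.5 2.1] j6 0.08
[0.0025, -0.0057, 0.0867] -0.0
toolz xy (deg) [0.3  0.47]
```

Emit:
send_rows(translation=[[0.0025,-0.0057,0.03],[0.0025,-0.0057,0.06],[0.0025,-0.0057,0.085],[0.0025,-0.0057,0.087],[0.0025,-0.0057,0.087],[0.0025,-0.0057,0.087]], yaw=[0,0,0,0,0,0], fingers=[132,132,132,132,132,132])

```text
clock: 23.85
position: [528.5, -112.8, 40.3]
ee_rot: [0.763, -0.646, -0.0, -0.005]
contact_force: [-0.4, -0.3, 0.5]
gripper_width: 41.1
```

```bash
python3 -c "
from h import *
st,im=snap('wrist','w19')
L=cass(im,st,a=(380,600,-250,0),z=7)
for o in L: print(o)
o=min(L,key=lambda o:abs(o[1][0]-526)+abs(o[1][1]+106))
go(grip(o[1],o[2]))"
```

```text
('yellow', [435.1000061035156, -95.5999984741211], 63.0, [23.4, 33.2], [423.29998779296875, -118.69999694824219])
('yellow', [526.9000244140625, -106.80000305175781], 99.5, [24.4, 30.0], [531.2000122070312, -132.39999389648438])
('red', [436.6000061035156, -197.0], 101.0, [22.9, 32.0], [441.5, -222.60000610351562])
pos [ 528.7 -112.7   40.7] yaw -80.5 t 23.9 w 41.3 F [-0.2  0.8 -0.5] j6 0.09
[0.0003, 0.0014, 0.0612] 0.0
toolz xy (deg) [0.43 0.47]
```

Emit:
send_rows(translation=[[0,0.001,0.04],[0,0.001,0.055],[0,0.001,0.061],[0,0.001,0.061],[0,0.001,0.061],[0,0.001,0.061],[0,0.001,0.061],[0,0.001,0.061],[0,0.001,0.045],[0,0.001,0.02],[0,0.001,0],[0,0.001,0]], yaw=[0,0,0,0,0,0,0,0,0,0,0,0], fingers=[132,132,132,132,180,255,255,255,255,255,255,255])

```text
clock: 25.1
position: [530.3, -112.9, 44.0]
ee_rot: [0.763, -0.646, 0.003, -0.008]
contact_force: [1.0, -0.5, -0.3]
gripper_width: 24.7
```

Emit:
send_rows(translation=[[0,0,0.001],[0,0,0.001]], yaw=[0,0], fingers=[255,255])

```text
clock: 25.3
position: [530.0, -112.8, 42.6]
ee_rot: [0.763, -0.646, 0.003, -0.008]
contact_force: [0.4, 0.5, -0.9]
gripper_width: 24.8
```

```bash
python3 -c "
from h import *
c=H+T_*(-196-6)+N_*.8
go((*c,40,-84.3),(*c,10,-84.3))"
```

```text
pos [ 530.  -112.8   42.6] yaw -80.5 t 25.3 w 24.8 F [ 0.4  0.5 -0.9] j6 0.09
[-0.0527, -0.1534, 0.0053] 3.8
[-0.0525, -0.153, 0.0353] 3.8
toolz xy (deg) [0.83 0.48]
```

Emit:
send_rows(translation=[[-0.053,-0.153,0.005],[-0.053,-0.153,0.005],[-0.053,-0.153,0.005],[-0.053,-0.153,0.005],[-0.053,-0.153,0.005],[-0.053,-0.153,0.02],[-0.053,-0.153,0.033],[-0.053,-0.153,0.033],[-0.053,-0.153,0.033]], yaw=[3.8,3.8,3.8,3.8,3.8,3.8,3.8,3.8,3.8], fingers=[255,255,255,255,255,255,255,255,255])

```text
clock: 26.2
position: [671.4, -35.7, 11.6]
ee_rot: [0.741, -0.671, 0.002, -0.007]
contact_force: [0.4, 0.3, -0.6]
gripper_width: 25.1
```

```bash
python3 -c "
from h import *
st,im=snap('wrist','w20')
for o in cass(im,st,a=(560,730,-190,200),z=st['position'][2]+27.5):print(o,lane(o[1]))
print(lane(st['position'][:2]))
c=H+T_*(-196-6)+N_*.8
go((*c,-5,-84.3),(*c,40,-84.3))"
```

```text
('yellow', [669.9000244140625, -31.100000381469727], 95.9, [24.7, 29.8], [672.5999755859375, -57.0]) (np.float64(-197.4), np.float64(-1.5))
(np.float64(-202.2), np.float64(-0.4))
pos [672.2 -35.5  12.3] yaw -84.3 t 26.25 w 24.8 F [ 0.5 -0.5  0.3] j6 -0.08
[0.0001, -0.0002, 0.0173] 0.0
[-0.0002, -0.0009, -0.0277] 0.0
toolz xy (deg) [0.82 0.47]
```

View pics/w20.png

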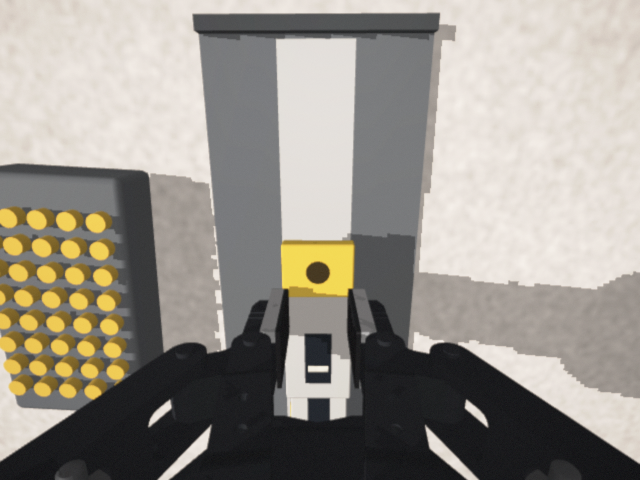

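Emit:
send_rows(translation=[[-0.0005,0,0.01],[-0.0005,0,0.0173],[-0.0005,0,0.0173],[-0.0005,0,0.0173],[-0.0005,0,0.0173],[-0.0005,0,0.0173],[-0.0005,0,0.0173],[0,0,0],[0,0,-0.025],[0,0,-0.05],[0,0,-0.06],[0,0,-0.06]], yaw=[0,0,0,0,0,0,0,0,0,0,0,0], fingers=[255,255,255,170,150,132,132,132,132,132,132,132])

```text
clock: 27.45
position: [672.4, -35.8, 74.2]
ee_rot: [0.741, -0.671, 0.004, -0.009]
contact_force: [0.5, 0.0, -0.1]
gripper_width: 41.3
```

```bash
python3 -c "
from h import *
st,im=snap('wrist','w21')
for o in cass(im,st,a=(560,720,-190,200),z=11):print(o,lane(o[1]))
go(grip((433.5,-94.9),63.2,z=80))
"
```

```text
('yellow', [670.2999877929688, -28.600000381469727], 95.9, [24.2, 30.2], [673.0, -54.400001525878906]) (np.float64(-195.0), np.float64(-0.8))
pos [671.3 -35.8  72.4] yaw -84.3 t 27.5 w 41.0 F [ 0.1  0.5 -0. ] j6 -0.08
[0.0402, 0.2455, -0.0117] 32.5
toolz xy (deg) [0.85 0.5 ]
```

View pics/w21.png

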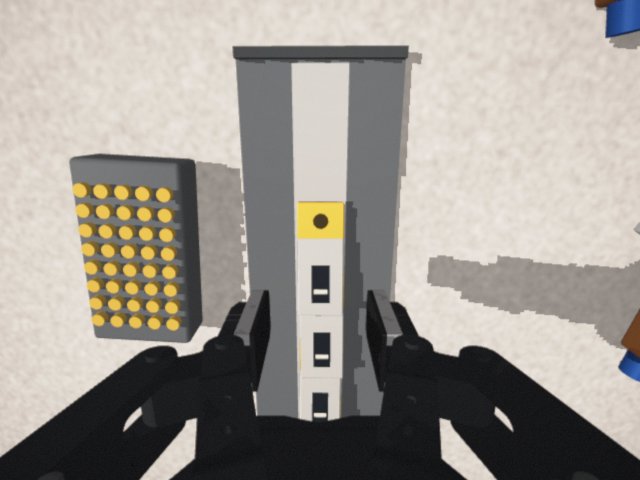

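Four are laid, pitch about 50 to 51 mm. On to the fifth.

Emit:
send_rows(translation=[[0.04,0.2455,-0.012],[0.04,0.2455,-0.012],[0.04,0.2455,-0.012],[0.04,0.2455,-0.012],[0.04,0.2455,-0.012],[0.04,0.2455,-0.012],[0.04,0.2455,-0.012],[0.04,0.2455,-0.012],[0.04,0.2455,-0.012]], yaw=[32.5,32.5,32.5,32.5,32.5,32.5,32.5,32.5,32.5], fingers=[132,132,132,132,132,132,132,132,132])

```text
clock: 28.4
position: [431.9, -99.8, 79.9]
ee_rot: [-0.524, 0.852, -0.0, 0.009]
contact_force: [-0.3, -0.2, 0.9]
gripper_width: 41.3
```

```bash
python3 -c "
from h import *
st,im=snap('wrist','w22')
L=cass(im,st,a=(350,600,-250,0),z=7)
for o in L: print(o)
o=min(L,key=lambda o:abs(o[1][0]-434)+abs(o[1][1]+95))
go(grip(o[1],o[2]))"
```

```text
('yellow', [433.1000061035156, -95.0999984741211], 62.9, [24.2, 30.0], [421.29998779296875, -118.19999694824219])
('red', [434.79998779296875, -197.3000030517578], 101.1, [22.7, 29.9], [439.79998779296875, -222.8000030517578])
pos [431.8 -99.8  79.9] yaw -116.8 t 28.45 w 41.2 F [ 0.3  0.1 -0.2] j6 -0.6
[0.0027, 0.0019, 0.1004] 0.3
toolz xy (deg) [0.83 0.5 ]
```

View pics/w22.png

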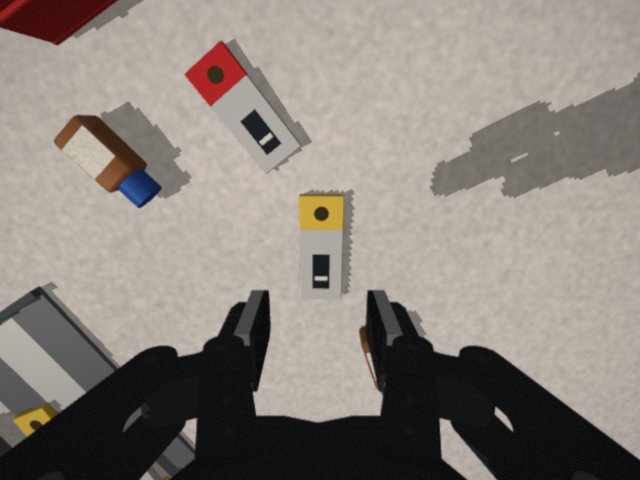

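Emit:
send_rows(translation=[[0.0027,0.0019,0.04],[0.0027,0.0019,0.08],[0.0027,0.0019,0.095],[0.0027,0.0019,0.1005],[0.0027,0.0019,0.1005],[0.0027,0.0019,0.1005],[0.0027,0.0019,0.1005],[0.0027,0.0019,0.1005],[0.0027,0.0019,0.1005],[0.0027,0.0019,0.08],[0.0027,0.0019,0.05],[0.0027,0.0019,0.04]], yaw=[0,0,0,0,0,0,0,0,0,0,0,0], fingers=[132,132,132,132,132,180,255,255,255,255,255,255])

```text
clock: 29.65
position: [431.1, -100.9, 42.3]
ee_rot: [-0.524, 0.851, -0.001, 0.011]
contact_force: [0.6, 0.5, -0.5]
gripper_width: 26.6
```

Emit:
send_rows(translation=[[0,0,0.0],[0,0,0.0]], yaw=[0,0], fingers=[255,255])

```text
clock: 29.85
position: [430.9, -100.9, 42.2]
ee_rot: [-0.524, 0.852, -0.001, 0.011]
contact_force: [0.1, -0.5, -0.9]
gripper_width: 26.1
```

```bash
python3 -c "
from h import *
c=H+T_*(-247-6)+N_*.5
go((*c,40,-84.3),(*c,10,-84.3))"
```

```text
pos [ 430.9 -100.9   42.2] yaw -116.8 t 29.85 w 26.1 F [ 0.1 -0.5 -0.9] j6 -0.59
[-0.1241, -0.2134, 0.0073] -32.5
[-0.1236, -0.213, 0.0372] -32.5
toolz xy (deg) [1.14 0.53]
```

Emit:
send_rows(translation=[[-0.124,-0.213,0.005],[-0.124,-0.213,0.005],[-0.124,-0.213,0.005],[-0.124,-0.213,0.005],[-0.124,-0.213,0.005],[-0.124,-0.213,0.005],[-0.124,-0.213,0.005],[-0.124,-0.213,0.005],[-0.124,-0.213,0.02],[-0.124,-0.213,0.034],[-0.124,-0.213,0.034],[-0.124,-0.213,0.034]], yaw=[-32.5,-32.5,-32.5,-32.5,-32.5,-32.5,-32.5,-32.5,-32.5,-32.5,-32.5,-32.5], fingers=[255,255,255,255,255,255,255,255,255,255,255,255])

```text
clock: 31.05
position: [676.7, -86.0, 12.4]
ee_rot: [0.742, -0.671, 0.004, -0.009]
contact_force: [0.8, -0.3, -0.7]
gripper_width: 26.6
```

```bash
python3 -c "
from h import *
st,im=snap('wrist','w23')
for o in cass(im,st,a=(560,720,-230,200),z=st['position'][2]+27.5):print(o,lane(o[1]))
print(lane(st['position'][:2]))
c=H+T_*(-247-6)+N_*.5
go((*c,-5,-84.3),(*c,40,-84.3))"
```

```text
('yellow', [675.2999877929688, -80.80000305175781], 95.8, [24.9, 30.7], [677.9000244140625, -106.69999694824219]) (np.float64(-247.4), np.float64(-1.0))
(np.float64(-252.7), np.float64(-0.1))
pos [677.4 -86.   13.2] yaw -84.3 t 31.1 w 27.0 F [-0.7  0.   0.2] j6 -0.0
[0.0004, 0.0004, 0.0182] 0.0
[0.0001, -0.0005, -0.0268] 0.0
toolz xy (deg) [1.13 0.52]
```

View pics/w23.png

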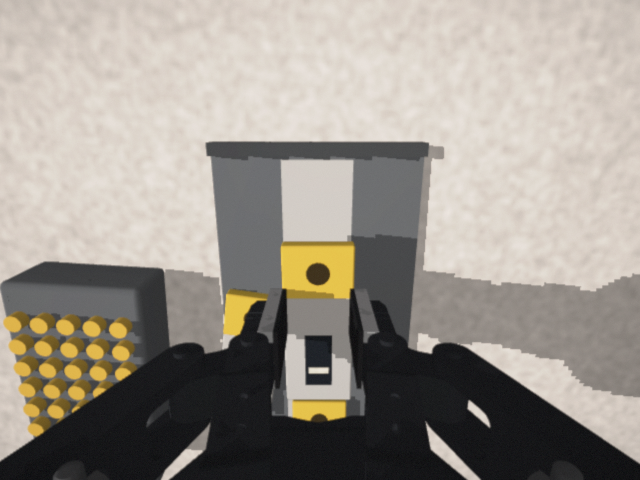

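```bash
python3 -c "
from h import *
st,im=snap('side','s24')
cv2.imwrite('pics/s24c.png',cv2.resize(im[130:330,180:420],None,fx=3,fy=3,interpolation=2))
st,im=snap('scene','c24')
cv2.imwrite('pics/c24c.png',cv2.resize(im[160:350,230:470],None,fx=3,fy=3,interpolation=2))"
```

```text
(no output)
```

View pics/s24c.png

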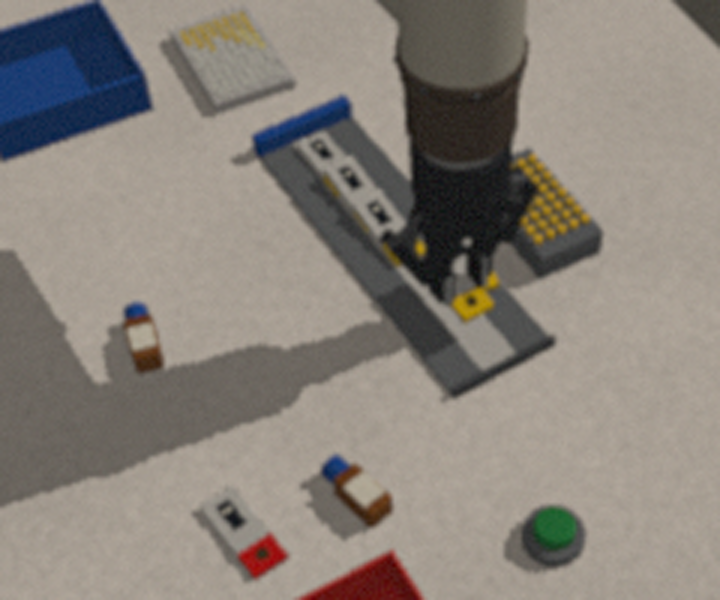

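View pics/c24c.png

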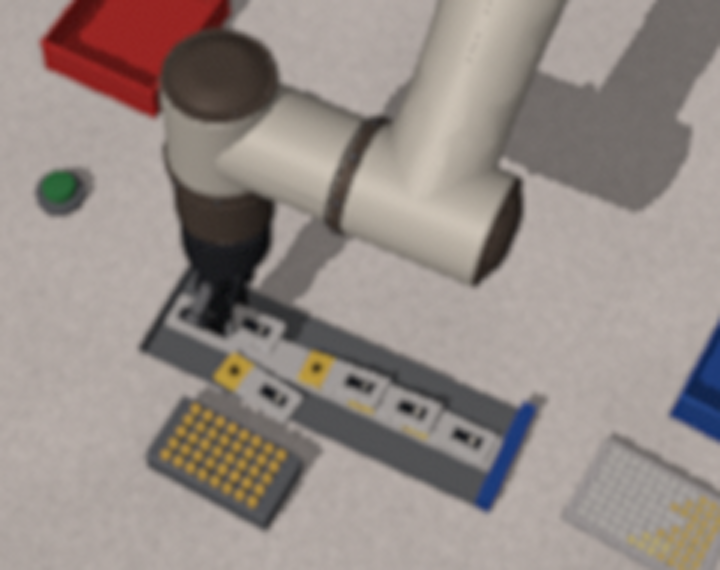

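```bash
python3 -c "
from h import *
im=cv2.imread('pics/c24.png')
for o in cass(im,None,a=(580,760,-150,150),z=11,cam='scene',mina=200):print(o,lane(np.array(o[1])-[3.5,5.5]))
c=H+T_*(-196-6)+N_*.3
go((*c,12,-84.3),(*c,-5,-84.3))"
```

```text
('yellow', [665.0999755859375, 25.100000381469727], 97.1, [21.0, 33.7], [668.4000244140625, -0.699999988079071]) (np.float64(-146.2), np.float64(-4.7))
('yellow', [711.4000244140625, -35.29999923706055], 88.2, [23.4, 32.6], [710.5999755859375, -61.29999923706055]) (np.float64(-210.8), np.float64(35.4))
('yellow', [729.0, -25.5], 180.0, [10.0, 94.3], [755.0, -25.5]) (np.float64(-202.8), np.float64(53.9))
pos [677.9 -85.9  13.9] yaw -84.3 t 31.2 w 26.5 F [ 0.1 -0.2 -0.2] j6 -0.0
[-0.0507, 0.0008, 0.0022] 0.0
[-0.0506, 0.0012, 0.0192] 0.0
toolz xy (deg) [1.21 0.53]
```

Emit:
send_rows(translation=[[-0.025,0.0008,0.0],[-0.0505,0.0008,0.0],[-0.0505,0.0008,0.0],[-0.0505,0.0008,0.002],[-0.0505,0.0008,0.002]], yaw=[0,0,0,0,0], fingers=[255,255,255,255,255])

```text
clock: 31.7
position: [672.1, -36.2, 12.1]
ee_rot: [0.741, -0.671, 0.005, -0.01]
contact_force: [-0.2, -0.4, -0.4]
gripper_width: 26.7
```

```bash
python3 -c "
from h import *
st,im=snap('wrist','w25')
for o in cass(im,st,a=(560,720,-230,200),z=st['position'][2]+27.5):print(o,lane(o[1]))
print(lane(st['position'][:2]))
c=H+T_*(-196-6)+N_*.3
go((*c,-5,-84.3))"
```

```text
(np.float64(-202.7), np.float64(0.2))
pos [672.1 -36.4  12.2] yaw -84.3 t 31.75 w 26.6 F [-0.4  0.6  0.1] j6 -0.08
[-0.0008, 0.0003, 0.0172] -0.0
toolz xy (deg) [1.2  0.52]
```

View pics/w25.png

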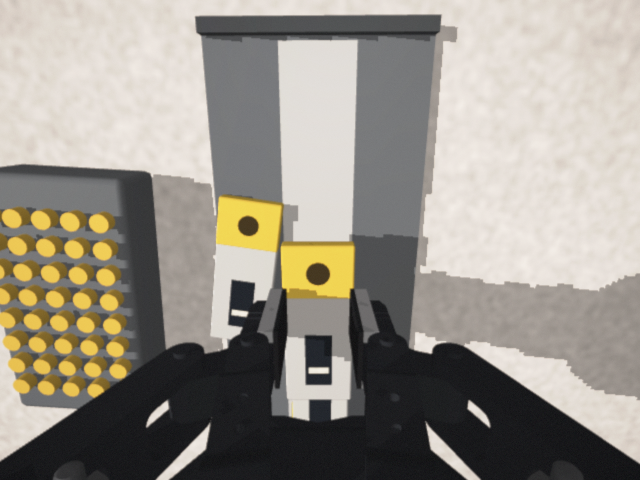

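Emit:
send_rows(translation=[[-0.0008,0.0003,0.01],[-0.0008,0.0003,0.0172],[-0.0008,0.0003,0.0172],[-0.0008,0.0003,0.0172],[-0.0008,0.0003,0.0172],[-0.0008,0.0003,0.0172],[-0.0008,0,0.0172],[0,0,0],[0,0,-0.025],[0,0,-0.05],[0,0,-0.06],[0,0,-0.06]], yaw=[0,0,0,0,0,0,0,0,0,0,0,0], fingers=[255,255,255,165,155,147,147,147,147,132,132,132])

```text
clock: 32.95
position: [671.9, -36.7, 74.0]
ee_rot: [0.741, -0.671, 0.006, -0.012]
contact_force: [-0.1, -0.4, 0.3]
gripper_width: 41.5
```

```bash
python3 -c "
from h import *
st,im=snap('wrist','w26')
for o in cass(im,st,a=(560,722,-190,200),z=11):print(o,lane(o[1]))
go()
"
```

```text
pos [670.8 -36.8  72.3] yaw -84.3 t 33.0 w 41.1 F [-0.3  0.1 -0.6] j6 -0.08
toolz xy (deg) [1.24 0.56]
```

View pics/w26.png

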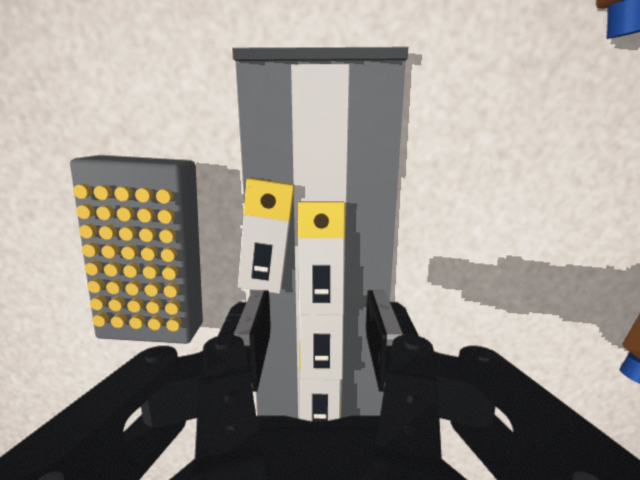

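```bash
python3 -c "
from h import *
v=np.load('pics/w26.npy'); st=dict(position=v[:3],ee_rot=v[3:])
c=np.array([[248,179],[294,185],[281,293],[239,288]])
P=w('wrist',c,11,st)[:,:2];print(P.round(1));ce=P.mean(0)
for a,b in((0,1),(1,2),(2,3),(3,0)): d=P[b]-P[a];print(np.linalg.norm(d).round(1),np.degrees(np.arctan2(d[1],d[0])).round(1))
print(ce,lane(ce))
c2=np.array([[298,202],[344,201],[344,239],[298,239]]);Q=w('wrist',c2,11,st)[:,:2];print(lane(Q.mean(0)+26*T_))
g=(*(ce-np.array([np.cos(np.radians(88)),np.sin(np.radians(88))])*8),-16.5,-92)
go(g)
"
```

```text
[[ 7.210e+02 -7.660e+01]
 [ 6.919e+02 -7.580e+01]
 [ 6.949e+02 -4.000e-01]
 [ 7.240e+02 -9.000e-01]]
29.1 178.5
75.5 87.7
29.2 -1.1
75.7 -92.3
[707.96279275 -38.43160287] (np.float64(-208.5), np.float64(35.7))
(np.float64(-195.2), np.float64(-1.0))
pos [670.8 -36.8  72.3] yaw -84.3 t 33.0 w 41.1 F [-0.3  0.1 -0.6] j6 -0.08
[0.0139, -0.0338, 0.0894] 7.7
toolz xy (deg) [1.24 0.56]
```

```bash
python3 -c "
from h import *
v=np.load('pics/w26.npy'); st=dict(position=v[:3],ee_rot=v[3:])
print('z35',w('wrist',[[72,160],[172,160],[180,342],[95,342]],35,st)[:,:2].round(0))
print('z0',w('wrist',[[194,160],[202,326]],0,st)[:,:2].round(0))
im=cv2.imread('pics/w26.png');cv2.imwrite('pics/z.png',cv2.resize(im[130:350,50:270],None,fx=2.7,fy=2.7))
"
```

```text
z35 [[815. -81.]
 [759. -87.]
 [756.  30.]
 [812.  37.]]
z0 [[759. -83.]
 [753.  39.]]
```

View pics/z.png

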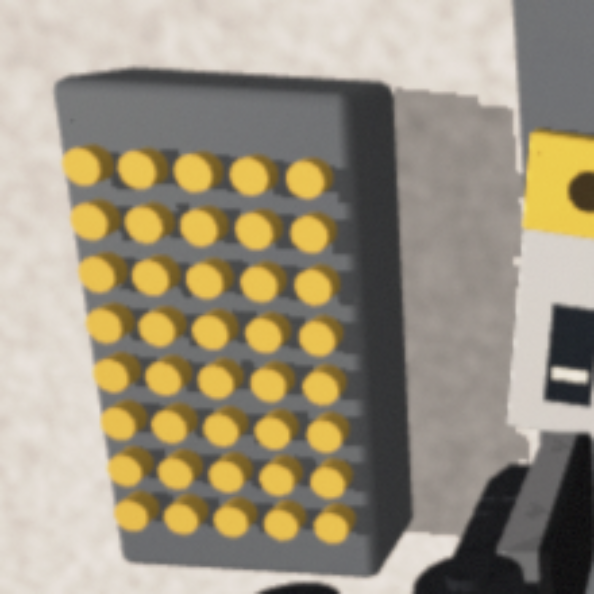

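```bash
python3 -c "
from h import *
Y=-90
go((709.5,20,40,Y),(709.5,20,-13.5,Y))
"
```

```text
pos [670.8 -36.8  72.3] yaw -84.3 t 33.0 w 41.1 F [-0.3  0.1 -0.6] j6 -0.08
[-0.0524, -0.0434, 0.0336] 5.7
[-0.052, -0.0422, 0.0871] 5.7
toolz xy (deg) [1.24 0.56]
```

Emit:
send_rows(translation=[[-0.052,-0.043,0.0],[-0.052,-0.043,0.0],[-0.052,-0.043,0.03],[-0.052,-0.043,0.03],[-0.052,-0.043,0.03],[-0.052,-0.0425,0.06],[-0.052,-0.042,0.08],[-0.052,-0.042,0.08],[-0.052,-0.042,0.08]], yaw=[5.7,5.7,5.7,5.7,5.7,5.7,5.7,5.7,5.7], fingers=[255,255,255,255,255,255,255,255,255])

```text
clock: 33.9
position: [709.8, 19.4, -5.3]
ee_rot: [-0.707, 0.707, -0.005, 0.011]
contact_force: [0.1, 0.9, 0.9]
gripper_width: -0.2
```

```bash
python3 -c "
from h import *
st,im=snap('wrist','w27')
go((709.5,20,-13,-90),(711,-48,-13,-90))
"
```

```text
pos [710.4  19.6  -4.5] yaw -90.0 t 33.95 w -0.2 F [-0.1 -0.5  0.3] j6 -0.25
[-0.0003, 0.0011, 0.0085] -0.0
[0.0677, -0.0004, 0.0078] -0.0
toolz xy (deg) [1.4  0.56]
```

View pics/w27.png

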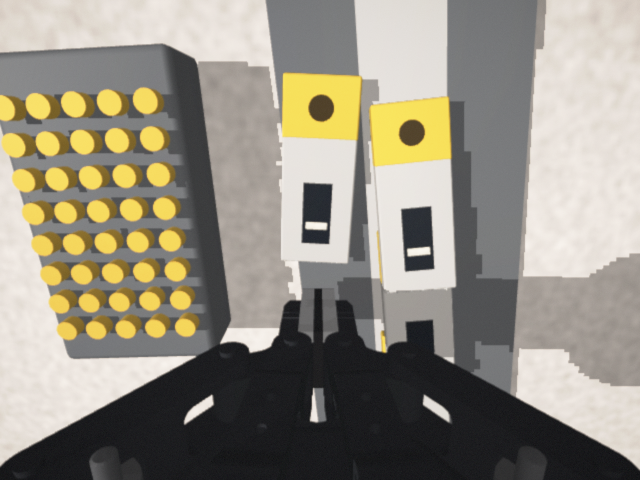

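Emit:
send_rows(translation=[[0,0.001,0.0085],[0,0.001,0.0085],[0.007,0.001,0.0085],[0.015,0.0008,0.0083],[0.023,0.0006,0.0083],[0.031,0.0005,0.0082],[0.039,0.0003,0.0081],[0.047,0.0001,0.008],[0.055,0,0.008],[0.062,-0.0002,0.008],[0.068,-0.0004,0.008],[0.068,-0.0004,0.008]], yaw=[0,0,0,0,0,0,0,0,0,0,0,0], fingers=[255,255,255,255,255,255,255,255,255,255,255,255])

```text
clock: 35.15
position: [711.1, -49.2, -13.0]
ee_rot: [-0.707, 0.707, -0.005, 0.012]
contact_force: [0.7, -0.0, 0.1]
gripper_width: 0.4
```

```bash
python3 -c "
from h import *
st,im=snap('wrist','w28')
go((711,-30,60,-90))
"
```

```text
pos [711.  -48.9 -13. ] yaw -90.0 t 35.2 w -0.0 F [ 0.1 -0.3  1.4] j6 -0.15
[-0.0196, -0.0017, -0.0728] -0.0
toolz xy (deg) [1.41 0.55]
```

View pics/w28.png

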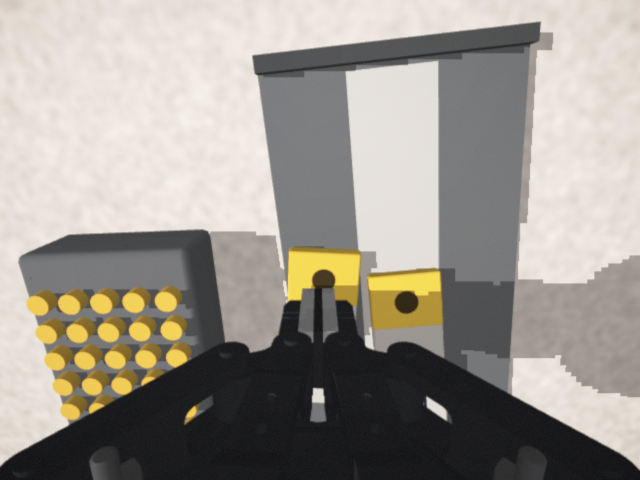

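```bash
python3 -c "
from h import *
st=read_state()
go((710,20,5,-90),(710,20,-18,-90))
"
```

```text
pos [711.  -48.9 -13. ] yaw -90.0 t 35.2 w -0.0 F [ 0.1 -0.3  1.4] j6 -0.15
[-0.069, 0.0007, -0.0174] -0.0
[-0.0688, 0.0012, 0.0056] -0.0
toolz xy (deg) [1.41 0.55]
```

Emit:
send_rows(translation=[[0,0,-0.018],[-0.035,0.0,-0.018],[-0.069,0.0005,-0.018],[-0.069,0.0005,-0.018],[-0.069,0.0005,-0.018],[-0.069,0.001,0],[-0.069,0.001,0.004],[-0.069,0.001,0.0055],[-0.069,0.001,0.0055]], yaw=[0,0,0,0,0,0,0,0,0], fingers=[255,255,255,255,255,255,255,255,255])

```text
clock: 36.1
position: [710.3, 19.5, -18.0]
ee_rot: [-0.707, 0.708, -0.005, 0.012]
contact_force: [0.4, 0.4, 0.7]
gripper_width: 0.3
```

```bash
python3 -c "
from h import *
st,im=snap('wrist','w29')
go((711,-48,-18,-90))
"
```

```text
pos [710.6  19.7 -17.5] yaw -90.1 t 36.15 w -0.0 F [ 0.3 -0.4 -1.1] j6 -0.25
[0.0677, -0.0005, -0.0002] -0.1
toolz xy (deg) [1.44 0.54]
```

View pics/w29.png

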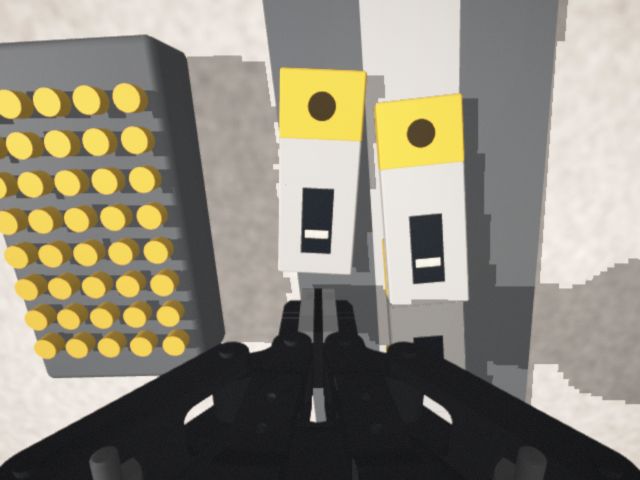

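Emit:
send_rows(translation=[[0.007,0,0.0],[0.013,0,0.0],[0.019,0,0],[0.025,0,0],[0.03,0,0],[0.03,0,0]], yaw=[0,0,0,0,0,0], fingers=[255,255,255,255,255,255])

```text
clock: 36.75
position: [710.5, -11.3, -17.8]
ee_rot: [-0.706, 0.708, -0.006, 0.012]
contact_force: [-0.7, 0.4, 0.1]
gripper_width: -0.2
```

```bash
python3 -c "
from h import *
st,im=snap('wrist','w30')
go((711,-48,-18,-90))
"
```

```text
pos [710.4 -10.9 -17.9] yaw -90.1 t 36.8 w -0.0 F [-0.5  0.1 -0.3] j6 -0.21
[0.0371, -0.0006, -0.0002] -0.1
toolz xy (deg) [1.43 0.54]
```

View pics/w30.png

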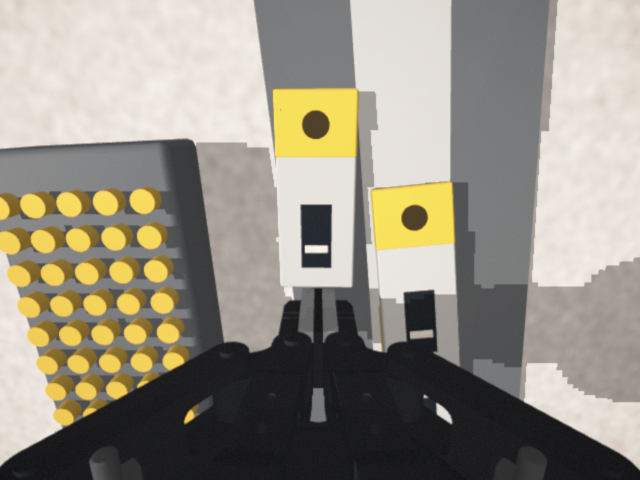

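Emit:
send_rows(translation=[[0.007,0,0.0],[0.014,0,0.0],[0.021,0,0],[0.028,-0.001,0],[0.035,-0.001,0],[0.042,-0.002,0],[0.045,-0.002,0],[0.045,-0.002,0],[0.03,-0.002,-0.01],[0.03,-0.002,-0.04],[0.03,-0.002,-0.06],[0.03,-0.002,-0.06]], yaw=[0,0,0,0,0,0,0,0,0,0,0,0], fingers=[255,255,255,255,255,255,255,255,255,132,132,132])

```text
clock: 38.0
position: [713.8, -40.0, 46.9]
ee_rot: [0.707, -0.707, 0.008, -0.015]
contact_force: [0.9, 0.2, 1.1]
gripper_width: 40.7
```

```bash
python3 -c "
from h import *
st,im=snap('wrist','w31')
for o in cass(im,st,a=(600,745,-190,100),z=11): print(o,lane(o[1]))
go(grip((712,-90),90,z=40))
"
```

```text
('yellow', [669.5999755859375, -29.600000381469727], 95.9, [24.9, 31.0], [672.2999877929688, -55.400001525878906]) (np.float64(-195.9), np.float64(-1.6))
('yellow', [711.2999877929688, -160.0], -90.0, [23.3, 30.0], [711.2999877929688, -134.0]) (np.float64(-329.8), np.float64(27.0))
pos [712.3 -40.1  44.6] yaw -90.0 t 38.05 w 41.2 F [0.2 0.2 0.2] j6 -0.16
[0.0559, 0.0004, 0.0041] -0.0
toolz xy (deg) [1.69 0.56]
```

View pics/w31.png

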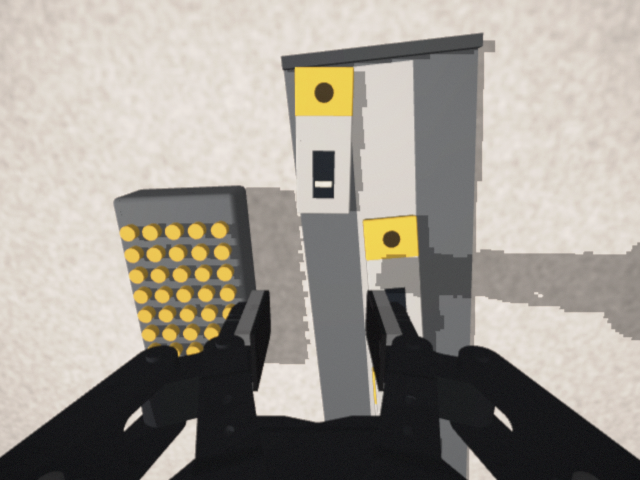

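Emit:
send_rows(translation=[[0.03,0,-0.05],[0.06,0,-0.1]], yaw=[0,0], fingers=[132,132])

```text
clock: 38.25
position: [708.1, -90.6, 126.7]
ee_rot: [0.708, -0.706, 0.005, -0.012]
contact_force: [1.3, -1.1, -0.0]
gripper_width: 41.6
```

```bash
python3 -c "
from h import *
go(grip((711.3,-108),90,z=40))
"
```

```text
pos [708.1 -90.6 126.7] yaw -89.9 t 38.25 w 41.6 F [ 1.3 -1.1 -0. ] j6 -0.09
[0.0242, -0.0011, 0.0865] 0.1
toolz xy (deg) [1.36 0.54]
```

Emit:
send_rows(translation=[[0.024,0,0.03],[0.024,-0.001,0.06],[0.024,-0.001,0.08],[0.024,-0.001,0.087],[0.024,-0.001,0.087],[0.024,-0.001,0.087]], yaw=[0,0,0,0,0,0], fingers=[132,132,132,132,132,132])

```text
clock: 38.85
position: [712.0, -113.4, 40.4]
ee_rot: [0.708, -0.706, 0.006, -0.012]
contact_force: [-0.4, 0.3, -0.0]
gripper_width: 41.1
```

```bash
python3 -c "
from h import *
st,im=snap('wrist','w32')
L=cass(im,st,a=(650,745,-190,100),z=11)
for o in L: print(o)
r=L[0]
go(grip((711.3,-108),90,z=-17),grip((r[4][0],r[4][1]+26),90,z=-17))
"
```

```text
('yellow', [711.2999877929688, -108.5], 90.0, [24.3, 30.0], [711.2999877929688, -134.5])
pos [ 712.3 -113.5   40.9] yaw -89.8 t 38.9 w 41.3 F [-0.  -0.7  0.5] j6 -0.05
[0.001, 0.0025, 0.0579] 0.2
[0.0015, 0.0025, 0.0579] 0.2
toolz xy (deg) [1.49 0.52]
```

View pics/w32.png

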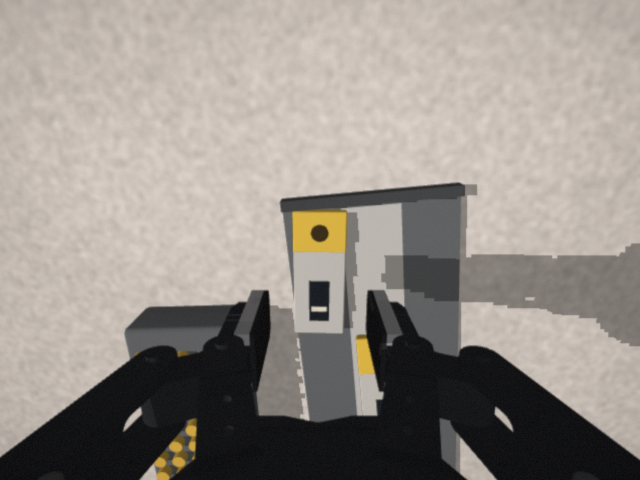

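Emit:
send_rows(translation=[[0.001,0.002,0.03],[0.001,0.0025,0.05],[0.001,0.0025,0.058],[0.001,0.0025,0.058],[0.001,0.0025,0.058],[0.001,0.0025,0.058],[0.001,0.0025,0.058],[0.001,0.0025,0.058],[0.001,0.0025,0.04],[0.001,0.0025,0.02],[0.001,0.0025,0.0],[0.001,0.0025,0.0]], yaw=[0,0,0,0,0,0,0,0,0,0,0,0], fingers=[132,132,132,132,180,255,255,255,255,255,255,255])

```text
clock: 40.1
position: [712.0, -114.7, 44.4]
ee_rot: [0.708, -0.706, 0.008, -0.015]
contact_force: [0.1, 0.0, 0.3]
gripper_width: 26.3
```

Emit:
send_rows(translation=[[0,0,0.001],[0,0,0.001]], yaw=[0,0], fingers=[255,255])

```text
clock: 40.3
position: [711.5, -114.6, 42.3]
ee_rot: [0.708, -0.706, 0.008, -0.014]
contact_force: [0.1, -0.1, -0.5]
gripper_width: 25.7
```

```bash
python3 -c "
from h import *
st,im=snap('wrist','w33')
L=cass(im,st,a=(650,745,-190,100),z=st['position'][2]+27.5)
for o in L: print(o)
c=H+T_*(-247-6)+N_*0
go((*c,40,-84.3),(*c,12,-84.3))"
```

```text
('yellow', [710.2000122070312, -110.0], 90.0, [24.7, 29.0], [710.2000122070312, -136.0])
pos [ 711.3 -114.6   42. ] yaw -89.8 t 40.35 w 26.1 F [ 0.1  0.1 -1. ] j6 -0.05
[-0.0284, 0.0343, 0.0012] -5.5
[-0.0282, 0.0352, 0.0292] -5.5
toolz xy (deg) [1.75 0.51]
```

View pics/w33.png

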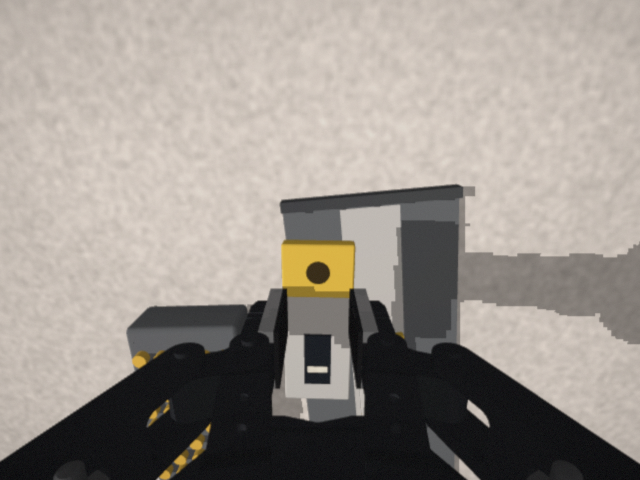

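Emit:
send_rows(translation=[[-0.029,0.0345,0.0],[-0.029,0.0345,0.0],[-0.029,0.0345,0.0],[-0.029,0.035,0.015],[-0.029,0.035,0.028],[-0.029,0.035,0.028],[-0.029,0.035,0.028]], yaw=[-5.5,-5.5,-5.5,-5.5,-5.5,-5.5,-5.5], fingers=[255,255,255,255,255,255,255])

```text
clock: 41.05
position: [676.8, -85.9, 11.9]
ee_rot: [0.741, -0.671, 0.008, -0.013]
contact_force: [0.6, 0.8, 0.3]
gripper_width: 26.6
```

```bash
python3 -c "
from h import *
st,im=snap('wrist','w34')
for o in cass(im,st,a=(560,720,-230,200),z=st['position'][2]+27.5):print(o,lane(o[1]))
print(lane(st['position'][:2]))
c=H+T_*(-246.5-6)+N_*0
go((*c,-5,-84.3),(*c,40,-84.3))"
```

```text
('yellow', [675.0, -81.19999694824219], 95.2, [24.9, 29.9], [677.4000244140625, -107.0999984741211]) (np.float64(-247.8), np.float64(-1.4))
(np.float64(-252.7), np.float64(-0.0))
pos [677.3 -85.8  12.7] yaw -84.3 t 41.1 w 25.9 F [ 0.6 -0.2 -0.4] j6 -0.0
[-0.0, 0.001, 0.0177] -0.0
[-0.0003, -0.0004, -0.0273] -0.0
toolz xy (deg) [1.72 0.5 ]
```

View pics/w34.png

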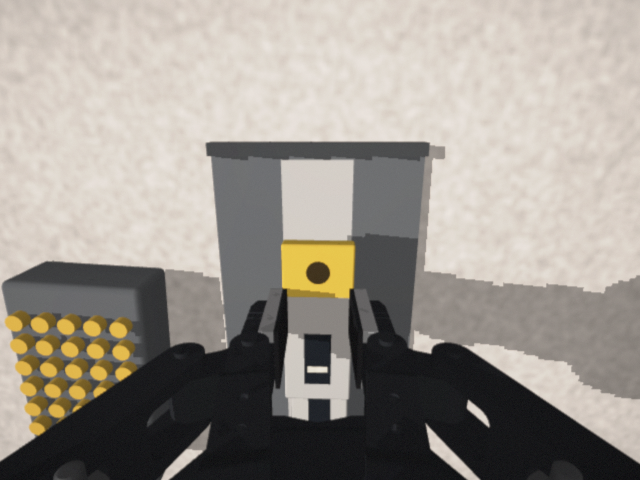

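Emit:
send_rows(translation=[[-0.001,0.001,0.01],[-0.001,0.0005,0.0177],[-0.001,0.0005,0.0177],[-0.001,0.0005,0.0177],[-0.001,0.0005,0.0177],[-0.001,0.0005,0.0177],[-0.001,0,0.0177],[0,0,0],[0,0,-0.03],[0,0,-0.08],[0,0,-0.13]], yaw=[0,0,0,0,0,0,0,0,0,0,0], fingers=[255,255,255,165,155,147,147,147,147,132,132])

```text
clock: 42.2
position: [672.7, -87.0, 143.6]
ee_rot: [0.741, -0.671, 0.008, -0.013]
contact_force: [0.7, -0.4, 0.1]
gripper_width: 41.3
```

```bash
python3 -c "
from h import *
go((600,-150,220,-90))"
```

```text
pos [672.7 -87.  143.6] yaw -84.3 t 42.2 w 41.3 F [ 0.7 -0.4  0.1] j6 -0.01
[0.0551, 0.0763, -0.079] 5.7
toolz xy (deg) [1.61 0.48]
```

```bash
python3 -c "
from h import *
go((560,60,300,-90))"
```

```text
pos [672.7 -87.  143.6] yaw -84.3 t 42.2 w 41.3 F [ 0.7 -0.4  0.1] j6 -0.01
[-0.1583, 0.0931, -0.1583] 5.7
toolz xy (deg) [1.61 0.48]
```

Emit:
send_rows(translation=[[-0.158,0.093,-0.158],[-0.158,0.093,-0.158],[-0.158,0.093,-0.158],[-0.158,0.093,-0.158],[-0.158,0.093,-0.158],[-0.158,0.093,-0.158],[-0.158,0.093,-0.158],[-0.158,0.093,-0.158]], yaw=[5.7,5.7,5.7,5.7,5.7,5.7,5.7,5.7], fingers=[80,80,80,80,80,80,80,80])

```text
clock: 43.0
position: [559.8, 59.4, 298.6]
ee_rot: [-0.707, 0.707, -0.006, 0.012]
contact_force: [-0.7, -0.1, -0.3]
gripper_width: 58.7
```

```bash
python3 -c "
from h import *
st,im=snap('wrist','w35');go()
a=(380,720,-260,220);cv2.imwrite('pics/r_w35.png',grid(rectify('wrist',im,*a,11,1.6,st),*a,1.6))"
```

```text
pos [559.9  59.1 298.2] yaw -90.1 t 43.05 w 58.6 F [-0.8 -0.8  0.2] j6 -0.4
toolz xy (deg) [1.45 0.44]
```

View pics/r_w35.png

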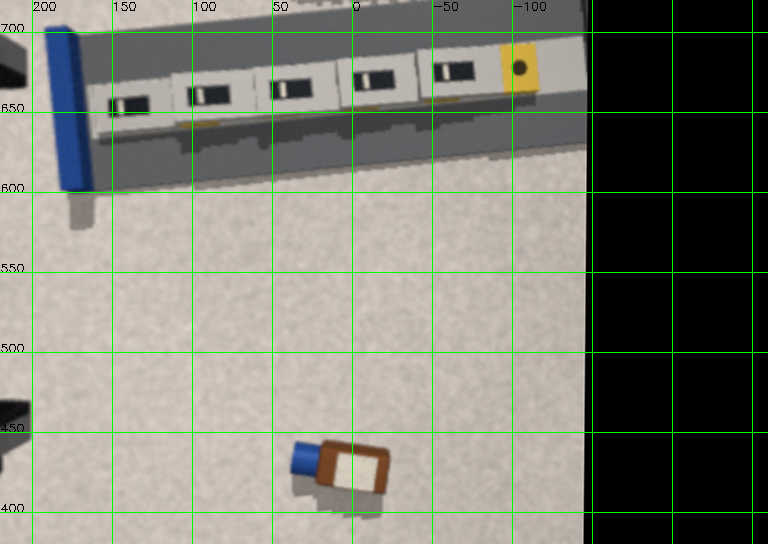

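```bash
python3 -c "
from h import *
go((430,9,60,-97))"
```

```text
pos [559.9  59.1 298.2] yaw -90.1 t 43.05 w 58.6 F [-0.8 -0.8  0.2] j6 -0.4
[0.0521, 0.1358, 0.2345] 6.9
toolz xy (deg) [1.45 0.44]
```

Emit:
send_rows(translation=[[0.052,0.136,0.2345],[0.052,0.136,0.2345],[0.052,0.136,0.2345],[0.052,0.136,0.2345],[0.052,0.136,0.2345],[0.052,0.136,0.2345],[0.052,0.136,0.2345],[0.052,0.136,0.2345],[0.052,0.136,0.2345]], yaw=[7,7,7,7,7,7,7,7,7], fingers=[110,110,110,110,110,110,110,110,110])

```text
clock: 43.95
position: [432.4, 9.7, 61.2]
ee_rot: [-0.662, 0.749, -0.006, 0.014]
contact_force: [0.2, -0.1, -0.1]
gripper_width: 48.5
```

```bash
python3 -c "
from h import *
st,im=snap('wrist','w36');go()
a=(380,480,-60,80);cv2.imwrite('pics/r_w36.png',grid(rectify('wrist',im,*a,24,5,st),*a,5,10))"
```

```text
pos [432.2   9.8  61.3] yaw -97.1 t 44.0 w 48.7 F [ 0.  -0.  -0.5] j6 -0.53
toolz xy (deg) [1.67 0.5 ]
```

View pics/r_w36.png

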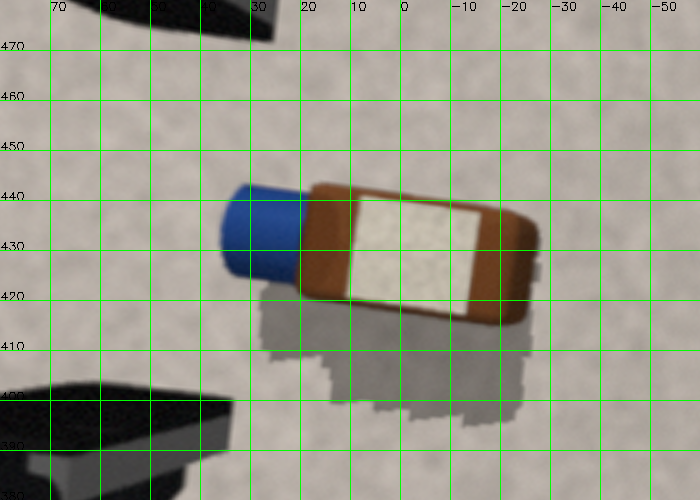

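```bash
python3 -c "
from h import *
go((430,5.5,-18,-97))"
```

```text
pos [432.2   9.8  61.3] yaw -97.1 t 44.0 w 48.7 F [ 0.  -0.  -0.5] j6 -0.53
[0.0055, 0.0039, 0.0792] -0.1
toolz xy (deg) [1.67 0.5 ]
```

Emit:
send_rows(translation=[[0.0055,0.004,0.04],[0.0055,0.004,0.07],[0.0055,0.004,0.079],[0.0055,0.004,0.079],[0.0055,0.004,0.079],[0.0055,0.004,0.079],[0.0055,0.004,0.079],[0.0055,0.004,0.079],[0.0055,0.004,0.06],[0.0055,0.004,0.03],[0.0055,0.004,0.0],[0.0055,0.004,0.0]], yaw=[0,0,0,0,0,0,0,0,0,0,0,0], fingers=[110,110,110,110,180,255,255,255,255,255,255,255])

```text
clock: 45.2
position: [430.6, 5.9, 65.4]
ee_rot: [-0.662, 0.749, -0.008, 0.019]
contact_force: [0.1, 0.4, -1.9]
gripper_width: 22.6
```

```bash
python3 -c "
from h import *
go((435,345,70,-90),(435,345,0,-90))"
```

```text
pos [430.6   5.9  65.4] yaw -97.0 t 45.2 w 22.6 F [ 0.1  0.4 -1.9] j6 -0.52
[-0.3371, 0.0371, -0.0003] -7.0
[-0.3359, 0.0397, 0.0697] -7.0
toolz xy (deg) [2.23 0.7 ]
```

Emit:
send_rows(translation=[[-0.337,0.037,-0.01],[-0.337,0.037,-0.01],[-0.337,0.037,-0.01],[-0.337,0.037,-0.01],[-0.337,0.037,-0.01],[-0.337,0.037,-0.01],[-0.337,0.037,-0.01],[-0.337,0.037,-0.01],[-0.337,0.037,-0.01],[-0.337,0.037,-0.01],[-0.337,0.037,-0.01]], yaw=[-7,-7,-7,-7,-7,-7,-7,-7,-7,-7,-7], fingers=[255,255,255,255,255,255,255,255,255,255,255])

```text
clock: 46.3
position: [434.5, 343.3, 79.6]
ee_rot: [-0.706, 0.708, -0.009, 0.018]
contact_force: [-0.4, -0.4, -0.1]
gripper_width: 22.4
```

```bash
python3 -c "
from h import *
st,im=snap('wrist','w37')
go((435,345,0,-90))"
```

```text
pos [434.7 343.5  79.7] yaw -90.1 t 46.35 w 22.4 F [-0.4  0.5 -0.7] j6 -1.0
[-0.0006, 0.0028, 0.0797] -0.1
toolz xy (deg) [2.22 0.68]
```

View pics/w37.png

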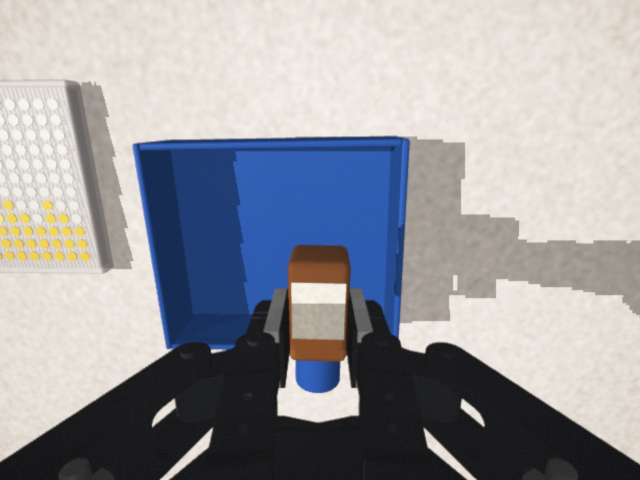

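```bash
python3 -c "
from h import *
v=np.load('pics/w37.npy'); st=dict(position=v[:3],ee_rot=v[3:])
print(w('wrist',[[134,146],[408,138],[399,335],[167,347]],45,st)[:,:2].round(0))
v=np.load('pics/w2.npy'); st=dict(position=v[:3],ee_rot=v[3:])
print(w('wrist',[[320,240],[464,250],[460,360],[321,360]],45,st)[:,:2].round(0))
"
```

```text
[[535. 277.]
 [388. 273.]
 [385. 391.]
 [533. 403.]]
[[536. 263.]
 [390. 272.]
 [378. 402.]
 [533. 403.]]
```

Emit:
send_rows(translation=[[0.005,-0.006,0.03],[0.005,-0.006,0.06],[0.005,-0.005,0.08],[0.005,-0.005,0.08],[0.005,-0.005,0.08],[0.005,-0.005,0.08],[0.005,-0.005,0.08],[0.005,-0.005,0.05],[0.005,-0.005,0.02],[0.005,-0.005,-0.02],[0.005,-0.005,-0.07]], yaw=[0,0,0,0,0,0,0,0,0,0,0], fingers=[255,255,255,255,130,130,130,130,110,110,110])

```text
clock: 47.45
position: [436.2, 336.8, 151.0]
ee_rot: [-0.706, 0.708, -0.009, 0.017]
contact_force: [0.7, 0.8, -0.6]
gripper_width: 48.6
```

```bash
python3 -c "
from h import *
st,im=snap('wrist','w38')
go((520,-150,120,-90))"
```

```text
pos [440.6 341.2 161.7] yaw -89.9 t 47.5 w 48.6 F [0.5 1.4 6.3] j6 -0.99
[0.4921, -0.0772, 0.034] 0.1
toolz xy (deg) [2.95 1.36]
```

View pics/w38.png

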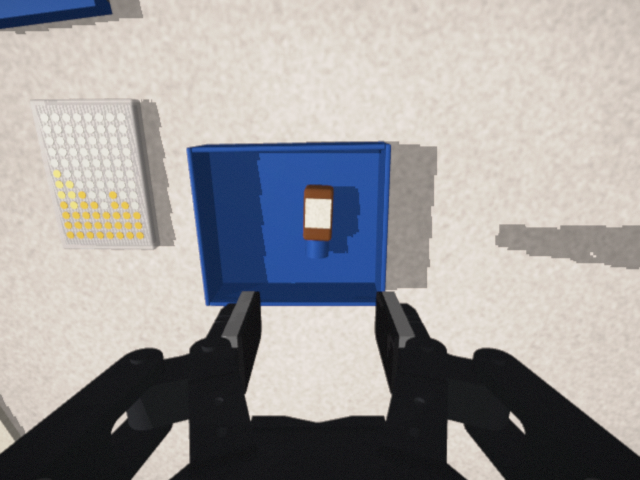

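Emit:
send_rows(translation=[[0,0,0],[0,0,0],[0,0,0],[0,0,-0.05],[0,0,-0.1]], yaw=[0,0,0,0,0], fingers=[110,110,110,110,110])

```text
clock: 48.0
position: [434.4, 337.3, 259.1]
ee_rot: [0.707, -0.707, 0.01, -0.022]
contact_force: [0.7, 0.7, 0.9]
gripper_width: 48.2
```

```bash
python3 -c "
from h import *
go((525,-150,150,-90))"
```

```text
pos [434.4 337.3 259.1] yaw -90.0 t 48.0 w 48.2 F [0.7 0.7 0.9] j6 -0.98
[0.4891, -0.0855, 0.105] 0.0
toolz xy (deg) [2.65 0.95]
```

Emit:
send_rows(translation=[[0.489,-0.086,0.105],[0.489,-0.086,0.105],[0.489,-0.086,0.105],[0.489,-0.086,0.105],[0.489,-0.086,0.105],[0.489,-0.086,0.105],[0.489,-0.086,0.105],[0.489,-0.086,0.105],[0.489,-0.086,0.105],[0.489,-0.086,0.105],[0.489,-0.086,0.105],[0.489,-0.086,0.105]], yaw=[0,0,0,0,0,0,0,0,0,0,0,0], fingers=[110,110,110,110,110,110,110,110,110,110,110,110])

```text
clock: 49.2
position: [524.1, -151.4, 147.3]
ee_rot: [-0.706, 0.708, -0.008, 0.02]
contact_force: [0.2, 1.0, -0.7]
gripper_width: 48.5
```

```bash
python3 -c "
from h import *
st,im=snap('wrist','w39')
go()"
```

```text
pos [ 524.5 -150.1  148.3] yaw -90.1 t 49.25 w 48.8 F [ 0.1  0.7 -0.4] j6 0.0
toolz xy (deg) [2.43 0.97]
```

View pics/w39.png

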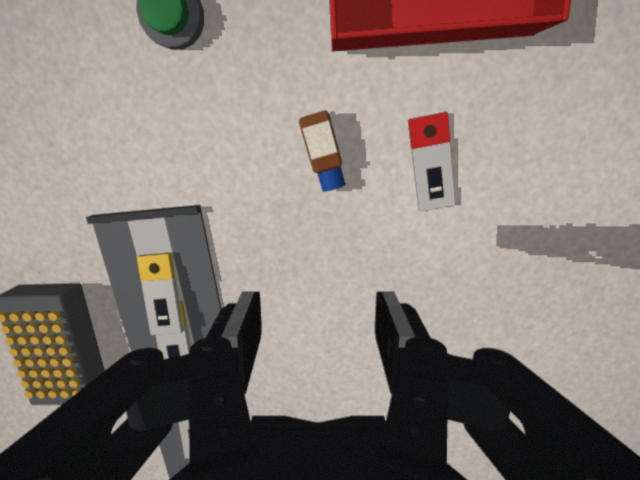

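Emit:
send_rows(translation=[[0.02,0,-0.05],[0.05,0,-0.1]], yaw=[0,0], fingers=[110,110])

```text
clock: 49.45
position: [519.9, -194.3, 238.5]
ee_rot: [0.708, -0.706, 0.008, -0.02]
contact_force: [1.4, -0.4, 0.6]
gripper_width: 48.6
```

```bash
python3 -c "
from h import *
v=np.load('pics/w39.npy'); st=dict(position=v[:3],ee_rot=v[3:])
P=w('wrist',[[301,118],[326,112],[341,164],[315,172],[332,190],[343,178]],24,st)[:,:2];print(P.round(1))
im=cv2.imread('pics/w39.png')
print(cass(im,st,a=(380,600,-260,-100)))
print('btn',w('wrist',[[163,10]],25,st))
print('red rim',w('wrist',[[332,50],[568,20]],45,st), w('wrist',[[332,40],[568,15]],45,st))
go((527,-206,60,-78))"
```

```text
[[ 541.  -232. ]
 [ 522.2 -236.2]
 [ 510.5 -198. ]
 [ 530.7 -191.8]
 [ 517.3 -177.6]
 [ 508.7 -187.1]]
[('red', [435.70001220703125, -197.3000030517578], 100.8, [22.8, 30.4], [440.6000061035156, -222.8000030517578])]
btn [[ 636.21665359 -303.97236579   25.        ]]
red rim [[ 518.02623976 -274.36176206   45.        ]
 [ 369.6517562  -289.87830526   45.        ]] [[ 518.07591997 -280.24837854   45.        ]
 [ 370.21190017 -292.6477341    45.        ]]
pos [ 519.9 -194.3  238.5] yaw -89.8 t 49.45 w 48.6 F [ 1.4 -0.4  0.6] j6 0.09
[0.0148, -0.0, 0.1785] -11.8
toolz xy (deg) [2.24 0.99]
```

```bash
python3 -c "
from h import *
go((524.3,-207,60,-75.6),(524.3,-207,-17.5,-75.6))"
```

```text
pos [ 519.9 -194.3  238.5] yaw -89.8 t 49.45 w 48.6 F [ 1.4 -0.4  0.6] j6 0.09
[0.0158, 0.0027, 0.1783] -14.2
[0.0171, 0.0057, 0.2558] -14.2
toolz xy (deg) [2.24 0.99]
```

Emit:
send_rows(translation=[[0.016,0.0027,0.04],[0.016,0.0027,0.08],[0.016,0.0027,0.12],[0.016,0.0027,0.15],[0.016,0.0027,0.178],[0.016,0.0027,0.178],[0.016,0.0027,0.178]], yaw=[-14.2,-14.2,-14.2,-14.2,-14.2,-14.2,-14.2], fingers=[110,110,110,110,110,110,110])

```text
clock: 50.15
position: [524.8, -206.1, 60.9]
ee_rot: [0.791, -0.612, 0.01, -0.019]
contact_force: [-0.4, -0.2, 1.1]
gripper_width: 48.6
```

```bash
python3 -c "
from h import *
st,im=snap('wrist','w40')
go((524.3,-207,-17.5,-75.6))
a=(480,580,-270,-150);cv2.imwrite('pics/r_w40.png',grid(rectify('wrist',im,*a,24,5,st),*a,5,10))"
```

```text
pos [ 525.6 -206.5   61.9] yaw -75.5 t 50.2 w 48.3 F [ 0.1 -0.8 -0.2] j6 0.37
[0.0007, 0.0049, 0.0793] 0.1
toolz xy (deg) [2.37 0.96]
```

View pics/r_w40.png

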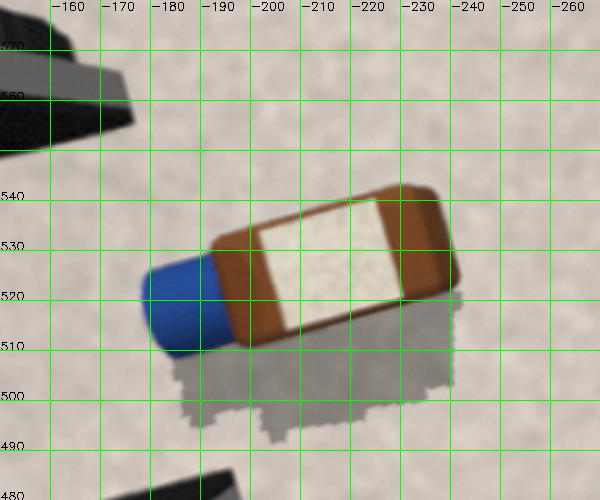

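Emit:
send_rows(translation=[[0,0.004,0.04],[0,0.0047,0.07],[0,0.0047,0.079],[0,0.0047,0.079],[0,0.0047,0.079],[0,0.0047,0.079],[0,0.0047,0.079],[0,0.0047,0.079],[0,0.0047,0.06],[0,0.0047,0.03],[0,0.0047,0.0],[0,0.0047,0.0]], yaw=[0,0,0,0,0,0,0,0,0,0,0,0], fingers=[110,110,110,110,180,255,255,255,255,255,255,255])

```text
clock: 51.4
position: [524.4, -208.4, 67.1]
ee_rot: [0.791, -0.611, 0.016, -0.022]
contact_force: [0.7, 0.3, 0.1]
gripper_width: 22.6
```

Emit:
send_rows(translation=[[0,0,-0.005],[0,0,-0.005]], yaw=[0,0], fingers=[255,255])

```text
clock: 51.6
position: [524.8, -208.7, 73.3]
ee_rot: [0.791, -0.611, 0.017, -0.022]
contact_force: [0.4, 0.1, -0.9]
gripper_width: 22.6
```

```bash
python3 -c "
from h import *
go((495,340,95,-90),(430,-50,95,-90))"
```

```text
pos [ 524.8 -208.7   73.3] yaw -75.4 t 51.6 w 22.6 F [ 0.4  0.1 -0.9] j6 0.38
[-0.5385, -0.1103, -0.0156] 14.6
[-0.1774, 0.0505, -0.0246] 14.6
toolz xy (deg) [3.12 0.8 ]
```

Emit:
send_rows(translation=[[-0.5385,-0.11,-0.016],[-0.5385,-0.11,-0.016],[-0.5385,-0.11,-0.016],[-0.5385,-0.11,-0.016],[-0.5385,-0.11,-0.016],[-0.5385,-0.11,-0.016],[-0.5385,-0.11,-0.016],[-0.5385,-0.11,-0.016],[-0.5385,-0.11,-0.016],[-0.5385,-0.11,-0.016],[-0.5385,-0.11,-0.016],[-0.5385,-0.11,-0.016]], yaw=[14.6,14.6,14.6,14.6,14.6,14.6,14.6,14.6,14.6,14.6,14.6,14.6], fingers=[255,255,255,255,255,255,255,255,255,255,255,255])

```text
clock: 52.8
position: [494.5, 345.0, 94.6]
ee_rot: [0.709, -0.705, 0.014, -0.025]
contact_force: [-0.1, -0.5, -0.0]
gripper_width: 22.3
```

Emit:
send_rows(translation=[[0,0,0],[0,0,0]], yaw=[0,0], fingers=[255,255])

```text
clock: 53.0
position: [493.9, 344.3, 93.4]
ee_rot: [0.709, -0.705, 0.014, -0.024]
contact_force: [-0.5, -0.9, -0.1]
gripper_width: 23.1
```

```bash
python3 -c "
from h import *
st,im=snap('wrist','w41')
go((493,338,80,-90),(493,338,0,-90))"
```

```text
pos [494.1 343.6  93.7] yaw -89.7 t 53.05 w 22.7 F [-0.8 -0.6 -0.8] j6 -0.92
[0.0058, 0.0018, 0.0135] 0.3
[0.0069, 0.0062, 0.0934] 0.3
toolz xy (deg) [3.09 0.77]
```

View pics/w41.png

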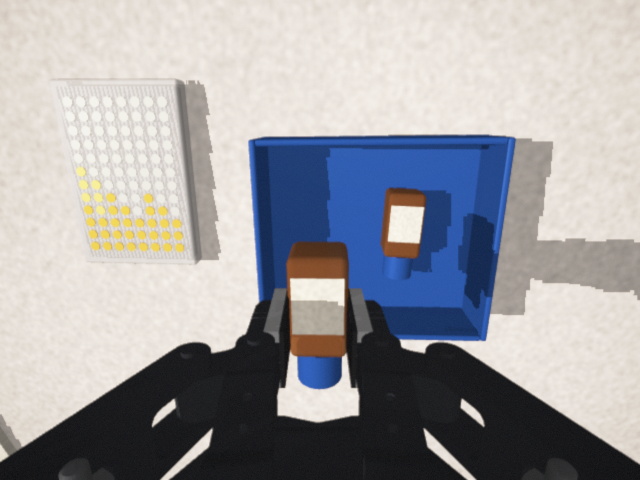

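Emit:
send_rows(translation=[[0.006,0.001,0.03],[0.006,0.003,0.06],[0.006,0.004,0.083],[0.006,0.004,0.083],[0.006,0.004,0.083],[0.006,0.004,0.083],[0.006,0.004,0.083],[0.006,0.004,0.06],[0.006,0.003,0.02],[0.006,0.002,0.0],[0.006,0.002,0.0],[0.006,0.002,0.0]], yaw=[0,0,0,0,0,0,0,0,0,0,0,0], fingers=[255,255,255,255,150,150,150,150,150,132,132,132])

```text
clock: 54.25
position: [492.2, 337.9, 94.7]
ee_rot: [0.708, -0.705, 0.014, -0.025]
contact_force: [0.9, 0.4, -0.1]
gripper_width: 41.4
```

Emit:
send_rows(translation=[[0,0,-0.05],[0,0,-0.1]], yaw=[0,0], fingers=[132,132])

```text
clock: 54.45
position: [485.4, 335.0, 191.7]
ee_rot: [0.708, -0.706, 0.014, -0.021]
contact_force: [1.0, 1.3, 0.3]
gripper_width: 41.0
```

```bash
python3 -c "
from h import *
st,im=snap('wrist','w42')
go((436.8,-203,80,-79.2))"
```

```text
pos [489.9 338.6 203.4] yaw -89.6 t 54.5 w 40.9 F [1.9 0.8 7.5] j6 -0.91
[0.5439, 0.0641, 0.1071] -10.4
toolz xy (deg) [3.8  1.32]
```

View pics/w42.png

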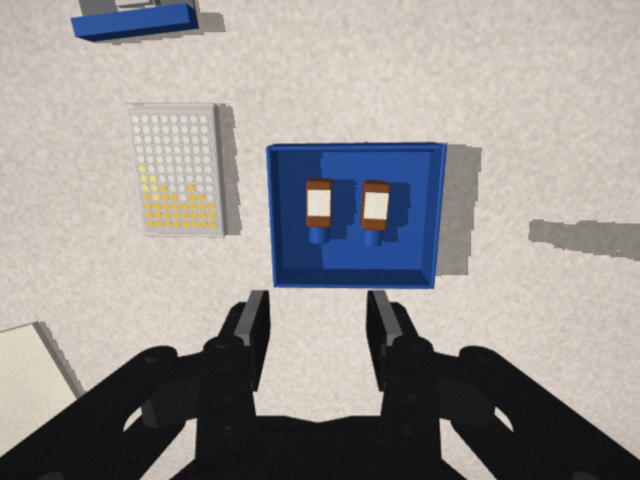

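Emit:
send_rows(translation=[[0,0,0],[0.0,0,0],[0,0,0],[0.04,0,-0.05],[0.09,0,-0.1]], yaw=[0,0,0,0,0], fingers=[132,132,132,132,132])

```text
clock: 55.0
position: [484.4, 270.1, 273.9]
ee_rot: [0.709, -0.704, 0.015, -0.028]
contact_force: [0.6, 0.3, 1.3]
gripper_width: 41.2
```

```bash
python3 -c "
from h import *
go((436.8,-203,160,-79.2))"
```

```text
pos [484.4 270.1 273.9] yaw -89.5 t 55.0 w 41.2 F [0.6 0.3 1.3] j6 -0.82
[0.4745, 0.0579, 0.1025] -10.3
toolz xy (deg) [3.48 1.  ]
```

Emit:
send_rows(translation=[[0.4745,-0.05,0.1],[0.4745,-0.05,0.1],[0.4745,-0.05,0.1],[0.4745,-0.05,0.1],[0.4745,-0.05,0.1],[0.4745,-0.05,0.1],[0.4745,-0.05,0.1],[0.4745,-0.05,0.1],[0.4745,-0.05,0.1],[0.4745,-0.05,0.1],[0.4745,-0.002,0.1],[0.4745,0.047,0.1]], yaw=[-10.3,-10.3,-10.3,-10.3,-10.3,-10.3,-10.3,-10.3,-10.3,-10.3,-10.3,-10.3], fingers=[132,132,132,132,132,132,132,132,132,132,132,132])

```text
clock: 56.2
position: [445.1, -203.9, 158.2]
ee_rot: [0.769, -0.639, 0.014, -0.024]
contact_force: [-1.3, -0.7, 1.0]
gripper_width: 41.2
```

```bash
python3 -c "
from h import *
go((436.8,-203,160,-79.2),(436.8,-203,60,-79.2))"
```

```text
pos [ 445.1 -203.9  158.2] yaw -79.4 t 56.2 w 41.2 F [-1.3 -0.7  1. ] j6 0.32
[-0.0025, 0.0079, -0.0022] -0.2
[-0.0016, 0.0133, 0.0976] -0.2
toolz xy (deg) [2.92 1.07]
```

Emit:
send_rows(translation=[[0,-0.025,0],[0,-0.05,0],[0,-0.075,0],[0,-0.1,0],[0,-0.1,0],[0,-0.1,0],[0,-0.05,0],[0,0,0]], yaw=[0,0,0,0,0,0,0,0], fingers=[132,132,132,132,132,132,132,132])

```text
clock: 57.0
position: [442.7, -203.8, 156.2]
ee_rot: [0.769, -0.639, 0.012, -0.023]
contact_force: [0.2, 1.2, 0.5]
gripper_width: 41.5
```

```bash
python3 -c "
from h import *
go((436.8,-203,160,-79.2),(436.8,-203,60,-79.2))"
```

```text
pos [ 442.7 -203.8  156.2] yaw -79.4 t 57.0 w 41.5 F [0.2 1.2 0.5] j6 0.32
[-0.0019, 0.0055, -0.004] -0.2
[-0.0008, 0.0105, 0.0959] -0.2
toolz xy (deg) [2.7  1.12]
```

Emit:
send_rows(translation=[[-0.001,0.009,0.04],[-0.001,0.01,0.08],[-0.001,0.0105,0.096],[-0.001,0.0105,0.096],[-0.001,0.0105,0.096]], yaw=[0,0,0,0,0], fingers=[125,125,125,125,125])

```text
clock: 57.5
position: [436.2, -203.0, 60.0]
ee_rot: [0.769, -0.639, 0.012, -0.022]
contact_force: [0.2, -1.2, 0.5]
gripper_width: 43.4
```

```bash
python3 -c "
from h import *
st,im=snap('wrist','w43')
L=cass(im,st,a=(380,520,-280,-100)); print(L)
o=L[0]
go(grip(o[1],o[2]))"
```

```text
[('red', [435.3999938964844, -197.8000030517578], 100.7, [23.9, 29.5], [440.20001220703125, -223.39999389648438])]
pos [ 437.  -203.1   60.7] yaw -79.4 t 57.55 w 43.7 F [-0.6  0.2 -0.1] j6 0.33
[0.0013, 0.0048, 0.081] -0.1
toolz xy (deg) [2.77 1.09]
```

View pics/w43.png

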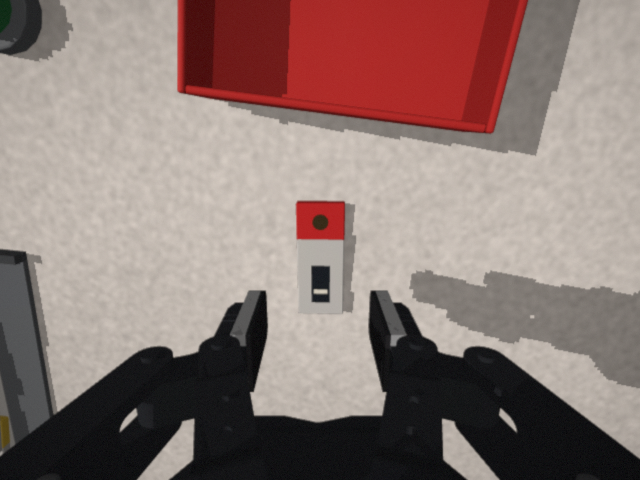

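Emit:
send_rows(translation=[[0.001,0.003,0.04],[0.001,0.0045,0.07],[0.001,0.005,0.081],[0.001,0.005,0.081],[0.001,0.005,0.081],[0.001,0.005,0.081],[0.001,0.005,0.081],[0.001,0.005,0.081],[0.001,0.005,0.06],[0.001,0.004,0.03],[0.001,0.003,0.0],[0.001,0.003,-0.01]], yaw=[0,0,0,0,0,0,0,0,0,0,0,0], fingers=[125,125,125,125,180,255,255,255,255,255,255,255])

```text
clock: 58.75
position: [436.6, -205.4, 75.2]
ee_rot: [0.769, -0.638, 0.017, -0.025]
contact_force: [0.6, 0.1, -0.4]
gripper_width: -0.0
```

Emit:
send_rows(translation=[[0,0,0],[0,0,0]], yaw=[0,0], fingers=[255,255])

```text
clock: 58.95
position: [436.9, -205.4, 76.0]
ee_rot: [0.769, -0.638, 0.018, -0.026]
contact_force: [0.5, -0.2, -0.9]
gripper_width: 0.0
```

```bash
python3 -c "
from h import *
go((445,-345,75,-85),(445,-345,10,-85))"
```

```text
pos [ 436.9 -205.4   76. ] yaw -79.3 t 58.95 w 0.0 F [ 0.5 -0.2 -0.9] j6 0.33
[0.1387, 0.0179, -0.0009] 5.7
[0.1391, 0.0219, 0.0639] 5.7
toolz xy (deg) [3.43 0.98]
```

Emit:
send_rows(translation=[[0,0,0],[0,0,0],[0,0,0]], yaw=[0,0,0], fingers=[125,125,125])

```text
clock: 59.25
position: [436.4, -205.3, 75.0]
ee_rot: [0.769, -0.638, 0.017, -0.025]
contact_force: [-0.7, 0.2, -0.1]
gripper_width: 42.7
```

```bash
python3 -c "
from h import *
st,im=snap('wrist','w44')
L=cass(im,st,a=(380,520,-280,-100)); print(L)
o=L[0]
go(grip(o[1],o[2],z=-15),grip(o[1],o[2],z=-23.5))"
```

```text
[('red', [444.6000061035156, -194.89999389648438], 106.7, [23.8, 29.8], [452.1000061035156, -219.8000030517578])]
pos [ 436.5 -205.3   75.2] yaw -79.3 t 59.3 w 43.6 F [0.3 0.8 0.6] j6 0.33
[-0.0022, -0.005, 0.0906] -6.0
[-0.0022, -0.0045, 0.0991] -6.0
toolz xy (deg) [3.33 0.99]
```

Emit:
send_rows(translation=[[-0.002,-0.005,0.04],[-0.002,-0.005,0.07],[-0.002,-0.005,0.09],[-0.002,-0.0045,0.096],[-0.002,-0.0045,0.098],[-0.002,-0.0045,0.098]], yaw=[-6,-6,-6,-6,-6,-6], fingers=[125,125,125,125,125,125])

```text
clock: 59.9
position: [446.8, -200.9, -22.0]
ee_rot: [0.802, -0.597, 0.019, -0.024]
contact_force: [-0.2, 0.6, 0.3]
gripper_width: 43.4
```

Emit:
send_rows(translation=[[0,0,0],[0,0,0],[0,0,0],[0,0,0]], yaw=[0,0,0,0], fingers=[180,200,200,200])

```text
clock: 60.3
position: [447.5, -201.2, -20.5]
ee_rot: [0.802, -0.597, 0.02, -0.025]
contact_force: [-2.3, 0.3, 6.8]
gripper_width: 27.0
```

Emit:
send_rows(translation=[[0,0,0],[0,0,-0.015],[0,0,-0.035],[0,0,-0.055],[0,0,-0.075],[0,0,-0.09],[0,0,-0.09],[0,0,-0.09],[0,0,-0.09]], yaw=[0,0,0,0,0,0,0,0,0], fingers=[255,255,255,255,255,255,255,255,255])

```text
clock: 61.2
position: [441.3, -202.5, 68.4]
ee_rot: [0.802, -0.597, 0.019, -0.025]
contact_force: [0.1, -0.0, 0.3]
gripper_width: 27.0
```

```bash
python3 -c "
from h import *
st,im=snap('wrist','w45')
a=(340,560,-440,-240);cv2.imwrite('pics/r45.png',grid(rectify('wrist',im,*a,45,3,st),*a,3))
go((445,-345,75,-85),(445,-345,10,-85))"
```

```text
pos [ 441.3 -202.5   68.3] yaw -73.3 t 61.25 w 26.8 F [-0.4 -0.7  0.2] j6 0.43
[0.1376, 0.0368, -0.0089] 11.7
[0.1375, 0.0408, 0.056] 11.7
toolz xy (deg) [3.39 0.98]
```

View pics/w45.png

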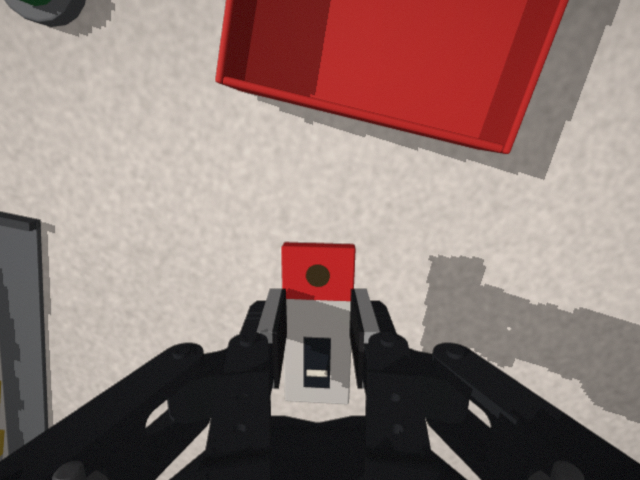

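View pics/r45.png

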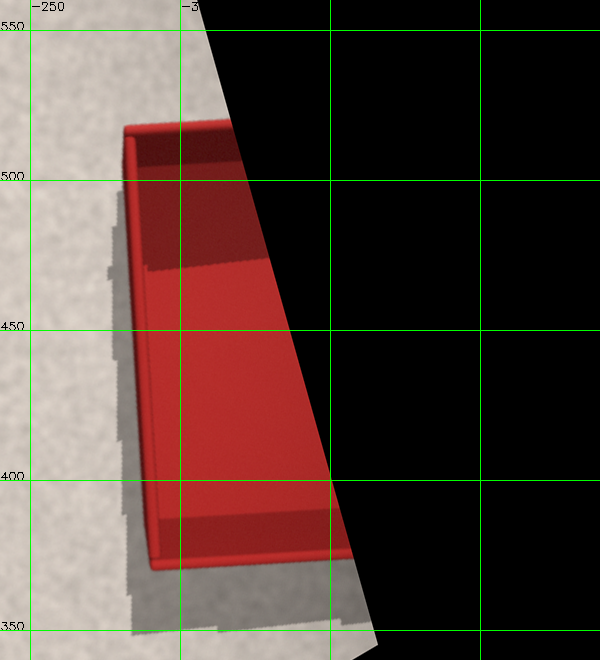

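```bash
python3 -c "
from h import *
print(w('scene',[[218,154]],0),w('side',[[352,468]],0), w('side',[[353,434]],130),w('scene',[[214,121]],130))
go((448,-347,75,-85),(448,-347,10,-85))"
```

```text
[[ 484.80077235 -539.22967303    0.        ]] [[ 455.68230674 -574.54167737    0.        ]] [[ 463.19293889 -551.25595872  130.        ]] [[ 467.05562739 -540.21139126  130.        ]]
pos [ 441.3 -202.5   68.3] yaw -73.3 t 61.25 w 26.8 F [-0.4 -0.7  0.2] j6 0.43
[0.1403, 0.0345, -0.0088] 11.7
[0.1403, 0.0386, 0.0561] 11.7
toolz xy (deg) [3.39 0.98]
```

Emit:
send_rows(translation=[[0.14,0.0345,-0.009],[0.14,0.0345,-0.009],[0.14,0.0345,-0.009],[0.14,0.0345,-0.009],[0.14,0.0345,-0.009],[0.14,0.0345,-0.009],[0.14,0.0365,0.02],[0.14,0.0385,0.05],[0.14,0.0385,0.056],[0.14,0.0385,0.056],[0.14,0.0385,0.056],[0.14,0.0385,0.056]], yaw=[11.7,11.7,11.7,11.7,11.7,11.7,11.7,11.7,11.7,11.7,11.7,11.7], fingers=[255,255,255,255,255,255,255,255,255,255,255,255])

```text
clock: 62.45
position: [449.2, -346.9, 11.7]
ee_rot: [0.737, -0.675, 0.018, -0.027]
contact_force: [0.2, -0.4, 0.1]
gripper_width: 26.9
```

Emit:
send_rows(translation=[[0,0,0],[0,0,0],[0,0,0],[0,0,-0.03],[0,0,-0.06],[0,0,-0.09],[0,0,-0.13],[0,0,-0.16],[0,0,-0.16],[0,0,-0.16]], yaw=[0,0,0,0,0,0,0,0,0,0], fingers=[132,132,132,132,132,132,132,132,132,132])

```text
clock: 63.45
position: [439.3, -349.4, 172.0]
ee_rot: [0.737, -0.675, 0.018, -0.027]
contact_force: [-0.9, 0.2, -0.7]
gripper_width: 41.0
```

```bash
python3 -c "
from h import *
st,im=snap('wrist','w46')
go((580,-240,150,-85))"
```

```text
pos [ 438.7 -349.   170.8] yaw -85.0 t 63.5 w 41.1 F [-0.2  1.4 -1.2] j6 0.52
[-0.096, -0.1487, 0.0312] 0.0
toolz xy (deg) [3.5  0.95]
```

View pics/w46.png

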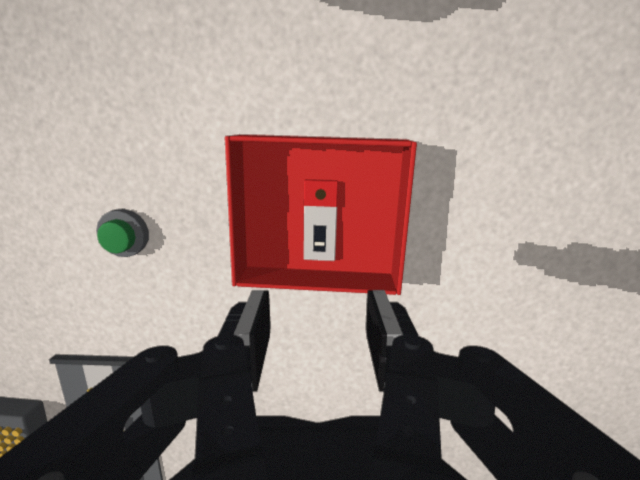

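Emit:
send_rows(translation=[[-0.096,-0.149,0.03],[-0.096,-0.149,0.03],[-0.096,-0.149,0.03],[-0.096,-0.149,0.03],[-0.096,-0.149,0.03],[-0.096,-0.149,0.03],[-0.096,-0.149,0.03]], yaw=[0,0,0,0,0,0,0], fingers=[255,255,255,255,255,255,255])

```text
clock: 64.2
position: [579.1, -240.3, 150.2]
ee_rot: [0.737, -0.675, 0.016, -0.026]
contact_force: [0.2, -0.5, -0.2]
gripper_width: -0.0
```

```bash
python3 -c "
from h import *
snap('wrist','w47')
def green(im):
    m=cv2.inRange(cv2.cvtColor(im,cv2.COLOR_BGR2HSV),(50,120,40),(80,255,255)); m=cv2.morphologyEx(m,cv2.MORPH_OPEN,np.ones((3,3)))
    c=max(cv2.findContours(m,0,2)[0],key=cv2.contourArea); return cv2.fitEllipse(c)
O=[];D=[]
for k in ('w46','w47'):
    v=np.load(f'pics/{k}.npy'); st=dict(position=v[:3],ee_rot=v[3:]); e=green(cv2.imread(f'pics/{k}.png')); print(k,e)
    o,d=ray('wrist',[e[0]],st); O.append(o);D.append(d[0]/np.linalg.norm(d[0]))
e=green(cv2.imread('pics/side0.png'));print(e);o,d=ray('side',[e[0]]);O.append(o);D.append(d[0]/np.linalg.norm(d[0]))
A=sum(np.eye(3)-np.outer(d,d) for d in D);b=sum((np.eye(3)-np.outer(d,d))@o for o,d in zip(O,D));p=np.linalg.solve(A,b);print(p,[np.linalg.norm((np.eye(3)-np.outer(d,d))@(p-o)) for o,d in zip(O,D)])
go()"
```

```text
w46 ((115.92840576171875, 235.889404296875), (31.23676109313965, 35.87316131591797), 99.13754272460938)
w47 ((259.1767883300781, 130.84637451171875), (38.909873962402344, 40.468448638916016), 138.72445678710938)
((364.20623779296875, 305.5757751464844), (12.601279258728027, 13.421818733215332), 98.30946350097656)
[ 638.6783533  -306.89172074   17.93282215] [np.float64(0.5586046911553052), np.float64(0.28685363944619885), np.float64(0.6260435145627503)]
pos [ 579.1 -240.6  150.7] yaw -85.0 t 64.25 w 0.3 F [-0.3 -0.6  0.7] j6 0.25
toolz xy (deg) [3.42 0.96]
```

View pics/w47.png

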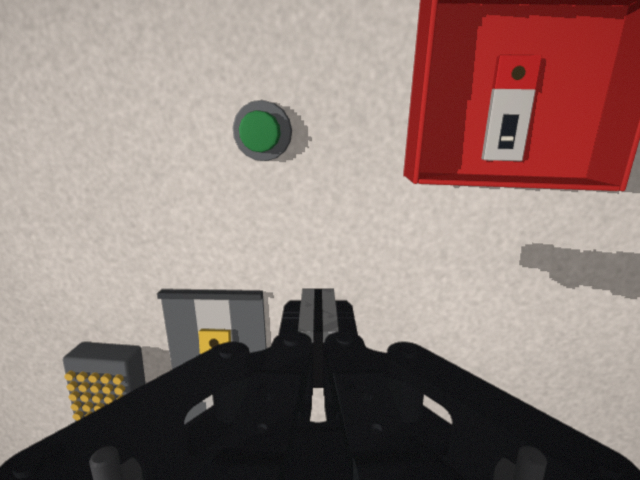

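```bash
python3 -c "
from h import *
go((570,80,280,-85))"
```

```text
pos [ 579.1 -240.6  150.7] yaw -85.0 t 64.25 w 0.3 F [-0.3 -0.6  0.7] j6 0.25
[-0.3217, -0.0262, -0.1242] -0.0
toolz xy (deg) [3.42 0.96]
```

Emit:
send_rows(translation=[[-0.322,-0.026,-0.124],[-0.322,-0.026,-0.124],[-0.322,-0.026,-0.124],[-0.322,-0.026,-0.124],[-0.322,-0.026,-0.124],[-0.322,-0.026,-0.124],[-0.322,-0.026,-0.124],[-0.322,-0.026,-0.124],[-0.322,-0.026,-0.124],[-0.322,-0.026,-0.124],[-0.322,-0.026,-0.124]], yaw=[0,0,0,0,0,0,0,0,0,0,0], fingers=[255,255,255,255,255,255,255,255,255,255,255])

```text
clock: 65.35
position: [569.4, 78.7, 279.1]
ee_rot: [0.736, -0.677, 0.016, -0.026]
contact_force: [0.1, -1.0, -0.1]
gripper_width: -0.2
```

```bash
python3 -c "
from h import *
st,im=snap('wrist','w48');
a=(580,730,-170,200);cv2.imwrite('pics/r48.png',grid(rectify('wrist',im,*a,11,2.1,st),*a,2.1))
for o in cass(im,st,a=(560,722,-190,200),z=11):print(o,lane(o[1]))
go((637.8,-306.5,70,-85))"
```

```text
('yellow', [678.5, -129.60000610351562], -86.2, [19.8, 31.2], [676.7000122070312, -103.5999984741211]) (np.float64(-296.3), np.float64(-2.7))
pos [569.5  78.7 279.2] yaw -85.2 t 65.4 w 0.1 F [-0.  -0.5  0.3] j6 -0.34
[0.392, -0.0233, 0.2066] -0.2
toolz xy (deg) [3.36 0.93]
```

View pics/w48.png

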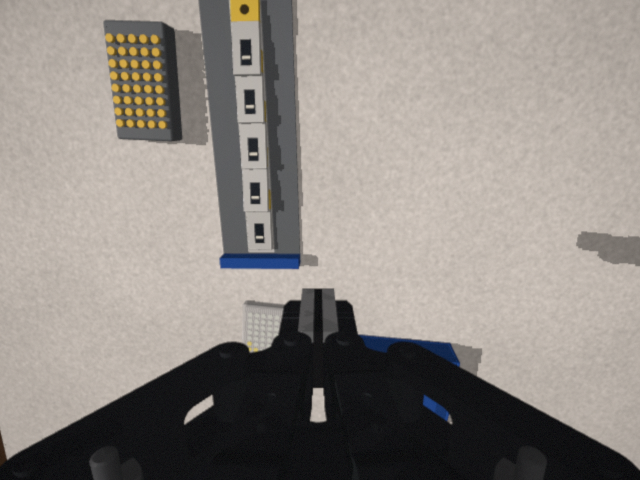

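View pics/r48.png

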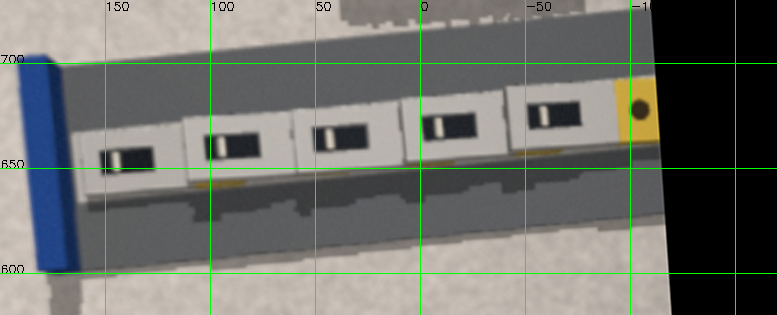

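```bash
python3 -c "
from h import *
go((640,-306,60,-85))"
```

```text
pos [569.5  78.7 279.2] yaw -85.2 t 65.4 w 0.1 F [-0.  -0.5  0.3] j6 -0.34
[0.3918, -0.0249, 0.2167] -0.2
toolz xy (deg) [3.36 0.93]
```

Emit:
send_rows(translation=[[0.392,-0.025,0.12],[0.392,-0.025,0.12],[0.392,-0.025,0.12],[0.392,-0.025,0.12],[0.392,-0.025,0.12],[0.392,-0.025,0.12],[0.392,-0.025,0.12],[0.392,-0.025,0.12],[0.392,-0.025,0.16],[0.392,-0.025,0.2],[0.392,-0.025,0.217],[0.392,-0.025,0.217]], yaw=[0,0,0,0,0,0,0,0,0,0,0,0], fingers=[255,255,255,255,255,255,255,255,255,255,255,255])

```text
clock: 66.6
position: [636.8, -306.8, 54.7]
ee_rot: [0.735, -0.678, 0.012, -0.024]
contact_force: [-0.5, 0.5, -0.0]
gripper_width: -0.5
```

```bash
python3 -c "
from h import *
st,im=snap('wrist','w49');
go((640,-306.5,25,-85),(640,-306.5,5,-85))"
```

```text
pos [ 638.7 -307.2   57.7] yaw -85.3 t 66.65 w 0.1 F [-0.5 -0.1  0. ] j6 0.34
[-0.0001, 0.0004, 0.0327] -0.3
[0.0001, 0.0016, 0.0527] -0.3
toolz xy (deg) [3.14 0.96]
```

View pics/w49.png

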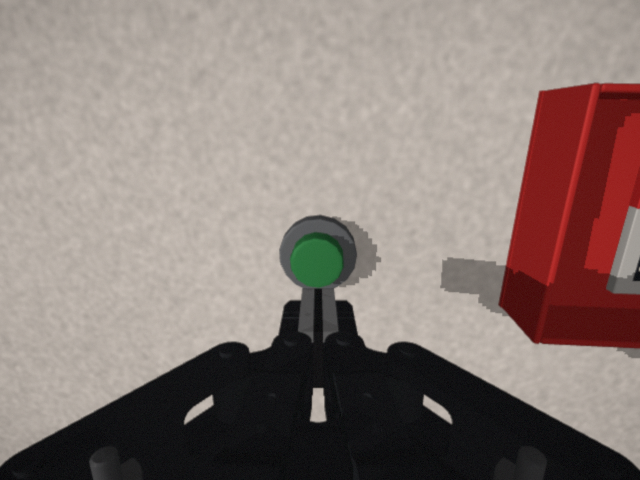

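Emit:
send_rows(translation=[[0,0.0005,0.02],[0,0.001,0.04],[0,0.0013,0.048],[0,0.0014,0.051],[0,0.0015,0.054],[0,0.0015,0.054]], yaw=[0,0,0,0,0,0], fingers=[255,255,255,255,255,255])

```text
clock: 67.25
position: [640.8, -306.6, 4.8]
ee_rot: [0.735, -0.677, 0.015, -0.025]
contact_force: [-0.0, 0.5, 0.0]
gripper_width: 0.1
```

Emit:
send_rows(translation=[[0,0,0.002],[0,0,0.004],[0,0,0.004]], yaw=[0,0,0], fingers=[255,255,255])

```text
clock: 67.55
position: [641.0, -306.5, 0.9]
ee_rot: [0.735, -0.677, 0.015, -0.025]
contact_force: [0.1, 0.8, 0.4]
gripper_width: 0.1
```

Emit:
send_rows(translation=[[0,0,0.002],[0,0,0.004],[0,0,0.004]], yaw=[0,0,0], fingers=[255,255,255])

```text
clock: 67.85
position: [641.3, -306.6, -2.9]
ee_rot: [0.735, -0.677, 0.015, -0.025]
contact_force: [-0.6, -0.2, 2.4]
gripper_width: 0.1
```

```bash
python3 -c "
from h import *
st,im=snap('wrist','w50');go()"
```

```text
pos [ 641.3 -306.6   -2.8] yaw -85.2 t 67.9 w -0.1 F [-0.5  0.   3.1] j6 0.34
toolz xy (deg) [3.24 0.91]
```

View pics/w50.png

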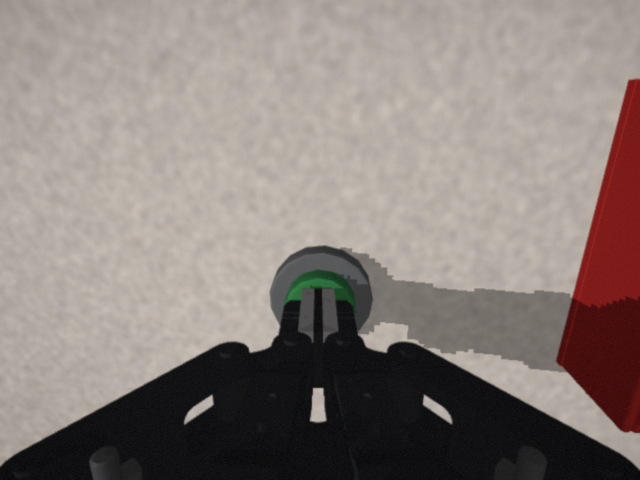

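Emit:
send_rows(translation=[[0,0,0.002],[0,0,0.004],[0,0,0.005],[0,0,0.005]], yaw=[0,0,0,0], fingers=[255,255,255,255])

```text
clock: 68.3
position: [641.4, -306.6, -7.8]
ee_rot: [0.736, -0.677, 0.015, -0.025]
contact_force: [-3.2, -0.1, 5.2]
gripper_width: 0.1
```

Emit:
send_rows(translation=[[0,0,0.001],[0,0,0.002],[0,0,0.002]], yaw=[0,0,0], fingers=[255,255,255])

```text
clock: 68.6
position: [641.4, -306.6, -8.1]
ee_rot: [0.736, -0.677, 0.015, -0.025]
contact_force: [-5.2, 1.5, 11.0]
gripper_width: -0.3
```

Emit:
send_rows(translation=[[0,0,0.002],[0,0,0.003],[0,0,0.003]], yaw=[0,0,0], fingers=[255,255,255])

```text
clock: 68.9
position: [641.4, -306.7, -8.2]
ee_rot: [0.736, -0.676, 0.016, -0.024]
contact_force: [-5.6, 2.8, 14.9]
gripper_width: -0.3
```

Emit:
send_rows(translation=[[0,0,-0.01],[0,0,-0.03],[0,0,-0.06],[0,0,-0.1],[0,0,-0.14],[0,0,-0.16],[0,0,-0.16],[0,0,-0.16]], yaw=[0,0,0,0,0,0,0,0], fingers=[255,255,255,255,255,255,255,255])

```text
clock: 69.7
position: [632.4, -308.6, 150.9]
ee_rot: [0.736, -0.676, 0.015, -0.025]
contact_force: [0.2, -0.4, -0.3]
gripper_width: -0.1
```

```bash
python3 -c "
from h import *
st,im=snap('wrist','w51');go((560,80,300,-85))
st,im=snap('side','s51')
cv2.imwrite('pics/s51c.png',cv2.resize(im[120:420,140:440],None,fx=2,fy=2,interpolation=2))"
```

```text
pos [ 631.9 -308.5  149.7] yaw -85.2 t 69.75 w 0.3 F [ 0.1  0.  -0. ] j6 0.34
[-0.3949, 0.0308, -0.1476] -0.2
toolz xy (deg) [3.08 0.94]
```

View pics/s51c.png

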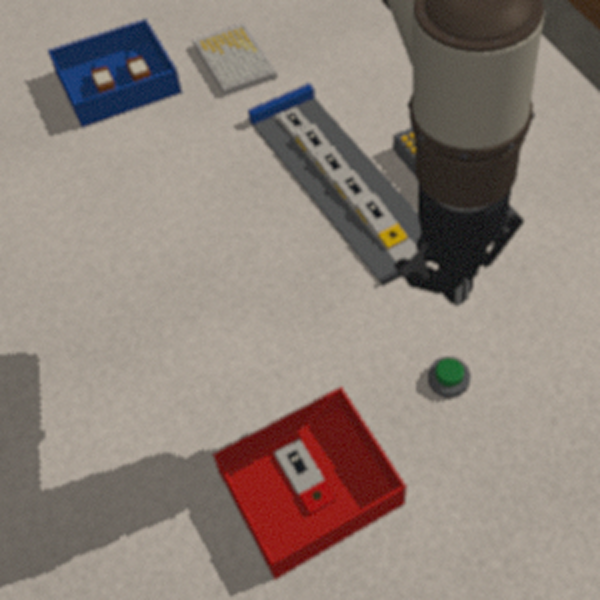

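View pics/w51.png

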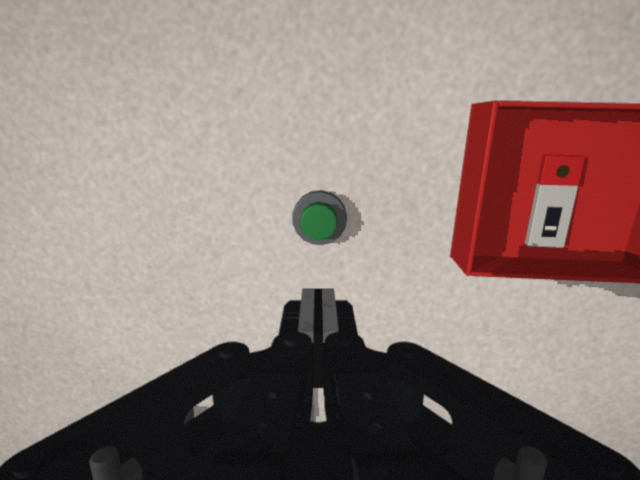

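```bash
python3 -c "
from bench import *
print(job_done())"
```

```text
the job is handed in; nothing more can be done
None
```

I cleared the bench and handed the job in at about 70 s of robot time. No verdict was reported.

- **Good cassettes:** all five lie face up on the white lane as shingles, windows towards the blue stop. By the wrist camera the gap to the stop is about 3–5 mm, the pitch about 50–51 mm (overlap roughly 25 mm), and every measured cassette is within about 2 mm of the lane's middle.
- **The knock:** after I had laid the fourth cassette, it was found aside on the tray. I put the one I was holding in its place. Then I slid the knocked one clear with the closed fingers and laid it fifth.
- **Bins:** the one spoilt cassette is in the red bin and both vials are in the blue bin, as the last pictures show.
- **Button:** I pressed it last. It stopped moving at about 15 N, against about 5 N for its spring, and it looked raised again afterwards. The final side picture showed the shingles and bins still in place.

**What disagreed or went wrong:**
- **Finger length:** the fingertips sat about 20–24 mm short of the stated TCP, so the first grasps closed on nothing. The first attempt at the spoilt cassette also missed and pushed it about 9 mm before I took it.
- **Tool tilt:** the tool gradually leaned over to about 3°, and I could not fully undo it.
- **Cameras:** the scene camera was off by about 4–6 mm from the wrist and side cameras, so I relied on those two.
- **Unchecked:** the fifth cassette was only checked by eye in the last pictures, as its well end was partly out of view. I saw the bystanders in passing and nothing pointed to contact, but I did not measure them again.

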